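# Free the scanner's calibration plate from under the plaster casts

## Task

The scanner's calibration plate has been left under a small stack of plaster casts behind the wooden fence. Draw it out by its grip, through the fence's slot, so that the casts and the block on them stay stacked and standing behind the fence, without touching them with the robot. Then lay the plate flat on the scanner's stage, between the guides and up against the back stop, grip at the open end, let go of it, and press the scanner's start button fully down.

Things in the scene. Friction and masses are not known exactly. Their poses are not given: they have to be found in the camera images.
- fence: Low wooden fence screwed upright to the bench: 150 mm long (its y), 14 mm thick (its x), 36 mm high. Origin: middle of its underside, on the bench. A slot 62 mm wide and 12 mm high is cut through it at bench level, in the middle. The casts stand on its +x side; the plate's grip sticks out on its -x side. Fixed; place and yaw differ each time.
- plate: The scanner's calibration plate: flat dotted aluminium plate, 160 mm long (its x), 50 mm wide (its y), 6 mm thick, about 140 g, with a grey upright grip fin at one end. Origin: middle of the underside. At the start it lies on the bench through the fence's slot, about along the fence's x, origin about 10 mm beyond the fence on the +x side, grip on the -x side, the stack on its other end.
- plate_grip (a point): Point in the middle of the plate's grip fin, 30 mm above the plate's underside, 62 mm from the plate's origin towards its -x end. The fin is 32 mm long (plate's x), 12 mm thick (plate's y) and reaches from the plate's top (6 mm) to 50 mm above the underside: pinch it across its 12 mm, from above. Axes as the plate's.
- lower_cast: Lower plaster cast, bottom of the stack: 66 x 66 mm, 26 mm high, about 100 g, teeth on top, flat heel (-x side, 33 mm from the origin) 5 to 20 mm from the fence. Origin: middle of the underside. It lies loose on the plate and rides along with it until its heel meets the fence, which holds it back; once the plate is out it has settled 6 mm, onto the bench.
- upper_cast: Upper plaster cast, loose on the lower one, teeth down on its teeth: 66 x 66 mm, 26 mm high, about 90 g. Origin: middle of its underside (the teeth).
- wax_block: Small white block lying loose on the upper cast: 22 x 44 x 14 mm, 20 g. Origin: middle of its underside. The stack's top is 72 mm above the bench at the start.
- scanner: Desktop scanner fixed to the bench; place and yaw differ each time. Origin: on the bench, below the middle of its dark stage. White base 200 mm long (its x, -100 to +100), 310 mm wide (its y, -115 to +195), its top 28 mm above the bench. A camera column 340 mm high stands on it at x = 60, y = 165 mm. The stage is open at its -x end (roughly towards the robot).
- stage (a point): Middle of the scanner's stage, on its surface, 28 mm above the bench; axes as the scanner's. Side guides 8 mm high, inner faces at y = +-30 mm, x = -30 to +80 mm; back stop 12 mm high, face at x = +82 mm. Seated, the plate's x lies along the stage's x, grip at the open -x end, far end at the back stop: plate origin at about x = +2, y = 0, z = 0 mm from this point.
- start_top (a point): Middle of the top of the scanner's round start button (28 mm across, pressed straight down), on the base at scanner x = -60, y = -85 mm.
- start (a joint): Travel of the start button in m: 0 out, 0.006 fully pressed. Spring-loaded, about 4 N for full travel; it returns by itself.

How it is judged:
On the way, in this order (a step that is already met when the one before it is completed fails the run):
1. the plate is wholly out on the grip side of the fence and the stack stands complete on the bench (x of plate in the frame of fence below -0.085 m and angle between each of lower_cast, upper_cast, wax_block's own z axis and vertical below 0.12 rad and height (world z) of lower_cast below 0.004 m and x of upper_cast in the frame of lower_cast between -0.012 and 0.012 m and y of upper_cast in the frame of lower_cast between -0.012 and 0.012 m and z of upper_cast in the frame of lower_cast between 0.022 and 0.03 m and x of wax_block in the frame of upper_cast between -0.025 and 0.025 m and y of wax_block in the frame of upper_cast between -0.025 and 0.025 m and z of wax_block in the frame of upper_cast between 0.022 and 0.03 m and distance of lower_cast from where it was at the start of the episode below 0.06 m), for 0.2 s.
2. the plate lies flat on the stage between the guides, within 8 mm of the back stop, grip at the open end, let go (x of plate in the frame of scanner between -0.008 and 0.006 m and y of plate in the frame of scanner between -0.008 and 0.008 m and z of plate in the frame of scanner between 0.025 and 0.0305 m and angle between plate's own z axis and vertical below 0.04 rad and angle between the x axis of plate and the x axis of scanner, either way round below 0.12 rad and x of plate_grip in the frame of scanner below -0.04 m and contact force between the fingers and plate below 0.1 N), for 0.2 s.
3. the start button is pressed fully (at least 4.5 of its 6 mm) with the plate seated (x of plate in the frame of scanner between -0.008 and 0.006 m and y of plate in the frame of scanner between -0.008 and 0.008 m and z of plate in the frame of scanner between 0.025 and 0.0305 m and angle between plate's own z axis and vertical below 0.04 rad and angle between the x axis of plate and the x axis of scanner, either way round below 0.12 rad and x of plate_grip in the frame of scanner below -0.04 m and value of joint start above 0.0045 m), for 0.05 s.
At the end, for the whole second after the job is handed in: Plate at rest flat on the stage, between the guides (8 mm, 0.12 rad), within 8 mm of the back stop, grip at the open end; button out again. Lower cast on the bench within 60 mm of its start, upper cast on it (12 mm), block on that (25 mm), all upright (0.12 rad) and at rest (x of plate in the frame of scanner between -0.008 and 0.006 m and y of plate in the frame of scanner between -0.008 and 0.008 m and z of plate in the frame of scanner between 0.025 and 0.0305 m and angle between plate's own z axis and vertical below 0.04 rad and angle between the x axis of plate and the x axis of scanner, either way round below 0.12 rad and x of plate_grip in the frame of scanner below -0.04 m and angle between each of lower_cast, upper_cast, wax_block's own z axis and vertical below 0.12 rad and height (world z) of lower_cast below 0.004 m and x of upper_cast in the frame of lower_cast between -0.012 and 0.012 m and y of upper_cast in the frame of lower_cast between -0.012 and 0.012 m and z of upper_cast in the frame of lower_cast between 0.022 and 0.03 m and x of wax_block in the frame of upper_cast between -0.025 and 0.025 m and y of wax_block in the frame of upper_cast between -0.025 and 0.025 m and z of wax_block in the frame of upper_cast between 0.022 and 0.03 m and distance of lower_cast from where it was at the start of the episode below 0.06 m and linear speed of each of plate, lower_cast, upper_cast, wax_block below 0.02 m/s and value of joint start below 0.0015 m); the robot touches nothing.
It fails at once if the robot touches a cast or the block on them (contact force between any of the fingers, the arm and lower_cast above 1 N or contact force between any of the fingers, the arm and upper_cast above 1 N or contact force between any of the fingers, the arm and wax_block above 1 N).
It fails at once if a cast or the block topples (leans over 0.45 rad) (angle between any of lower_cast, upper_cast, wax_block's own z axis and vertical above 0.45 rad).
It also fails if it takes over 51 s, if anything falls off the work surface, if the arm or the gripper's body presses on something with over 40 N, if the wrist force passes 120 N, or if a joint passes its speed limit or range.

## Robot

A 6-joint arm with a two-finger parallel gripper is mounted at the origin on the work surface. World frame = base frame: x ahead of the robot, y to its left, z up, the work surface at z = 0. Lengths are in m, angles in rad, forces in N, time in s.
With the tool pointing down it reaches from about 0.275 to 1 m from the base axis. Payload 8.4 kg.
Tool frame: the origin (TCP) lies at the very end of the fingers, on their centre line; the grasp point (between the pads) lies 19 mm behind it; y points along the fingers, x is the direction in which the jaws open and shut, and the axes are right-handed (so a half turn about y gives the same grasp; the last joint's range is limited). The gripper opens to 85 mm and grips with 20 to 120 N. Pads are 22 mm wide; open, the fingers measure 114 mm over their backs; the gripper's body (76 mm by 85 mm) begins 54 mm behind the grasp point. The pads swing forward as they close: fully open they stand 13 mm farther back than shut.
Start: joints at [1.304, 0.353, 1.633, -0, 1.155, -0.002], TCP at [0.164, 0.603, 0.202] pointing down, gripper open.
Joint ranges: [-2.63, 2.63], [-0.92, 2.1], [0.06, 2.66], [-1.3, 4.44], [0, 2.69], [-3.02, 3.02]. Speed limits (rad/s): [2.22, 2.22, 2.79, 3.14, 3.14, 3.14].

## Interface

Orientations are given as [roll, pitch, yaw] about the fixed x, y, z axes, in that order (R = Rz(yaw) Ry(pitch) Rx(roll)).
In Python, from plant import r gives the robot as it stands.
- The arm moves only by the tool move_arm, never from a script. Its argument "increments" is a list of rows, each a list of 6 numbers: the shift along the tool's x, y, z in cm, then the turn, a rotation vector about the tool's x, y, z in rad. In form: [[dx, dy, dz, ax, ay, az], ...]. A call has 1 to 8 rows; each row is the pose to reach, as a shift and turn from the pose commanded when the call began, along the tool's axes at that moment; what a row does not reach only later rows make up. A row lasts 1/8 s, in which the tool goes at most 62.5 mm and 10.7 degrees, less where a joint would pass 70% of its speed; a pose out of reach is approached as far as the arm can. A call with a gripper value outside its range is refused whole. "hand" is the opening in per cent of the stroke, from 0 (shut) to 100 (fully open), set as the call begins (left out, the last holds). The fingers move at their own pace and stop on an object; "squeeze" is the grip in N (left out, the last holds). Time passes only in rows, so rows that repeat a pose let the fingers close. It gives the time, the measured TCP pose, the force and the opening at its end, in the units of the state.
- r.get_state(): the state, without advancing time (a new reading comes with each control period).
- r.camera(name): name is "scene" or "top" or "wrist"; returns (picture, depth): 384x512x3 uint8, blue, green, red; 384x512 float32, m along the optical axis (not along the pixel's ray), 0 where there is no reading.
- r.camera_info(name): a dict with "K" (3x3 intrinsics, pixels), "camera_from_world" (4x4, takes a point from world to camera coordinates). Camera axes: x right, y up, looking along -z (the intrinsics and any distortion apply to the point x, -y, -z); pixel columns grow to the right and rows downward; lengths in m; the calibration is good to about 2 mm. A picture is of the moment at which its call begins: read the wrist's pose just before it. camera_info takes no time and is no camera call; for the wrist camera it gives the pose at the moment of the call.
- r.close_job(): hands the job in, once; it reports no verdict.
The state is a dict: "time_s": time; "joint_positions": joint angles; "qd": joint speeds; "joint_efforts": joint torques, N m; "ee_pos": TCP position; "eef_rot": TCP orientation; "ft_force": force on the tool from outside, world axes, zero at the start; "ft_torque": the same for the moment, N m; "opening": finger opening in m.
Only numpy, scipy, OpenCV 4.12 (cv2) and the standard library are available. Lean on these libraries where they do the work, as an engineer would, in place of code of your own. Each camera call takes 0.05 s, during which the arm holds its last target.

## Working session

There is one attempt and no reset: what is moved stays moved. The work goes in short steps, Python scripts to look and compute and a tool call to move; the robot and the scene stay as the last step left them, time stands still between calls to the robot, and variables do not carry over. Pictures are saved under pics/ and viewed, and the job is handed in when it is done.

Besides the shell and the picture viewer there is one more tool, called after "Emit:" by a JSON object that holds its "api" and its "payload". move_arm: Moves the arm, as the interface text tells. Its arguments: {"type":"object","properties":{"increments":{"type":"array"},"hand":{"type":"number"},"squeeze":{"type":"number"}},"required":["increments"]}

```bash
ls; mkdir -p pics; python3 - <<'E'
from plant import r
import cv2,numpy as np
s=r.get_state()
for k,v in s.items(): print(k,np.round(v,4))
for n in ["scene","top","wrist"]:
    i=r.camera_info(n)
    p,d=r.camera(n)
    cv2.imwrite(f"pics/{n}0.png",p); np.save(f"pics/{n}0.npy",d)
    np.savez(f"pics/{n}0.npz",K=i["K"],T=i["camera_from_world"]); print(n,{k:np.round(v,4).tolist() if not isinstance(v,str) else v for k,v in i.items()})
E
```

```text
pics
time_s 0.0
joint_positions [ 1.3036  0.3536  1.6342  0.      1.1552 -0.0024]
qd [ 0.001  -0.0006  0.0001 -0.0011  0.0001  0.0008]
joint_efforts [-1.30000e-03 -6.05246e+01 -3.42068e+01  1.00000e-04  9.00000e-03
 -0.00000e+00]
ee_pos [0.1634 0.6027 0.2017]
eef_rot [-1.5708e+00  1.4000e-03  1.3060e+00]
ft_force [ 0.8249  0.2185 -0.085 ]
ft_torque [ 0.0338 -0.0555  0.0253]
opening 0.0855
scene {'K': [[367.1458, 0.0, 258.4895], [0.0, 367.1458, 185.5634], [0.0, 0.0, 1.0]], 'camera_from_world': [[0.7041, 0.7101, -0.0085, -0.4106], [-0.5054, 0.5095, 0.6965, 0.1895], [0.4989, -0.486, 0.7175, -1.2182], [0.0, 0.0, 0.0, 1.0]]}
top {'K': [[354.6279, 0.0, 253.8809], [0.0, 354.6279, 193.3339], [0.0, 0.0, 1.0]], 'camera_from_world': [[-0.0187, -0.9998, -0.0076, 0.0503], [0.9922, -0.0195, 0.1231, -0.5468], [-0.1232, -0.0053, 0.9924, -0.6755], [0.0, 0.0, 0.0, 1.0]]}
wrist {'K': [[283.2907, 0.0, 254.2845], [0.0, 283.2907, 194.3232], [0.0, 0.0, 1.0]], 'camera_from_world': [[0.2615, 0.9652, 0.0004, -0.6246], [-0.9283, 0.2516, -0.2739, 0.0346], [-0.2645, 0.0713, 0.9617, -0.3772], [0.0, 0.0, 0.0, 1.0]]}
```

View pics/scene0.png

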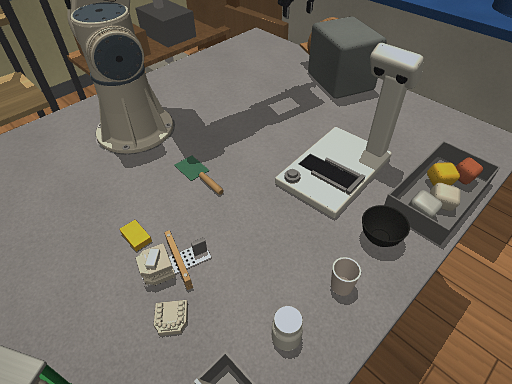

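View pics/top0.png

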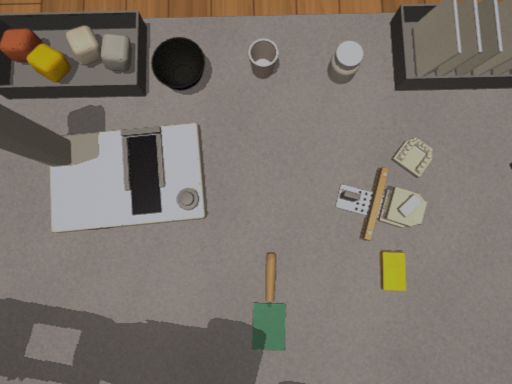

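View pics/wrist0.png

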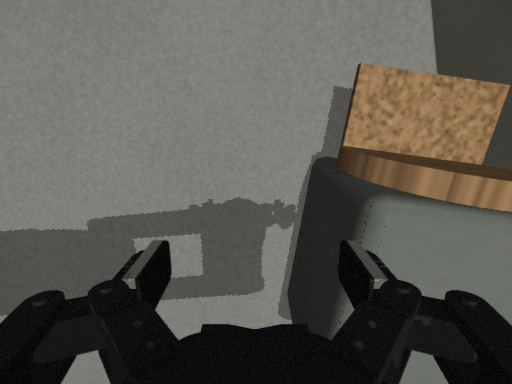

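The top view shows the grip near (352,195), the fence from (385,170) to (368,238), the stack at (405,207), the scanner around (145,175) and the button at (187,199). Next I measure these from depth.

```bash
cat > h.py <<'E'
import numpy as np,cv2
def load(n):
    z=np.load(f"pics/{n}.npz"); return cv2.imread(f"pics/{n}.png"),np.load(f"pics/{n}.npy"),z["K"],z["T"]
def cloud(d,K,T):
    h,w=d.shape; u,v=np.meshgrid(np.arange(w),np.arange(h))
    X=np.stack([(u-K[0,2])/K[0,0]*d,-(v-K[1,2])/K[1,1]*d,-d],-1)
    R,t=T[:3,:3],T[:3,3]
    P=(X-t)@R; P[d<=0]=np.nan; return P
def snap(n,name):
    from plant import r
    i=r.camera_info(n); p,d=r.camera(n)
    cv2.imwrite(f"pics/{name}.png",p); np.save(f"pics/{name}.npy",d); np.savez(f"pics/{name}.npz",K=i["K"],T=i["camera_from_world"])
    return load(name)
def proj(P,K,T):
    P=np.atleast_2d(P); c=P@T[:3,:3].T+T[:3,3]
    return np.stack([K[0,0]*c[:,0]/-c[:,2]+K[0,2],K[1,1]*-c[:,1]/-c[:,2]+K[1,2]],-1)
E
python3 - <<'E'
from h import *
im,d,K,T=load("top0"); P=cloud(d,K,T)
print("bench z",np.round(P[100:370:90,230:330:45,2],4))
def box(a,z0,z1,nm):
    x0,y0,x1,y1=a; Q=P[y0:y1,x0:x1].reshape(-1,3); Q=Q[(Q[:,2]>z0)&(Q[:,2]<z1)]
    r=cv2.minAreaRect((Q[:,:2]*1000).astype(np.float32)); print(nm,len(Q),np.round(Q.mean(0),4),"rect",np.round(r[0],1),np.round(r[1],1),round(r[2],1),"zr",np.round(np.percentile(Q[:,2],[5,50,95]),4))
box((360,160,392,245),.031,.042,"fence")
box((335,180,365,218),.04,.06,"grip")
box((335,180,372,218),.003,.012,"plate")
box((378,180,432,235),.045,.066,"upper")
box((378,180,432,235),.066,.08,"wax")
box((378,180,432,235),.02,.04,"lower?")
box((40,110,215,240),.025,.0305,"base")
box((40,110,215,240),.031,.045,"up28")
box((178,188,200,211),.031,.05,"btn")
c=cv2.resize(im[150:250,320:440],None,fx=6,fy=6,interpolation=cv2.INTER_CUBIC);cv2.imwrite("pics/ct.png",c)
c=cv2.resize(im[110:240,40:220],None,fx=4.4,fy=4.4,interpolation=cv2.INTER_CUBIC);cv2.imwrite("pics/cs.png",c)
E
```

```text
bench z [[ 0.0011  0.0007 -0.0008]
 [ 0.0016  0.0006  0.0023]
 [ 0.0017  0.0026  0.0006]]
fence 569 [ 0.5226 -0.2011  0.0365] rect [ 521.  -209.9] [ 31.7 149.8] 72.6 zr [0.0336 0.0366 0.0387]
grip 116 [ 0.5383 -0.1499  0.0499] rect [ 538.8 -150.8] [32.8 12.1] 74.1 zr [0.0436 0.0503 0.0525]
plate 651 [ 0.5324 -0.1669  0.0067] rect [ 535.7 -165.6] [76.9 75.4] 88.8 zr [0.0039 0.0067 0.009 ]
upper 904 [ 0.5105 -0.2467  0.058 ] rect [ 511.9 -253.2] [67.  66.5] 71.0 zr [0.0507 0.0585 0.0609]
wax 294 [ 0.5147 -0.2516  0.0722] rect [ 514.8 -252.5] [22.2 44.8] 42.3 zr [0.0686 0.0724 0.0744]
lower? 328 [ 0.5255 -0.2215  0.0283] rect [ 520.2 -224.5] [103.5  42.2] 16.6 zr [0.0207 0.024  0.038 ]
base 10519 [0.5815 0.2998 0.0289] rect [588.7 301.7] [199.4 309. ] 4.5 zr [0.027  0.029  0.0303]
up28 2180 [0.6015 0.2803 0.0354] rect [587.5 300.9] [191.5 301.2] 4.5 zr [0.0311 0.0351 0.0421]
btn 266 [0.5378 0.1696 0.0417] rect [538.7 170.6] [41.7 42.7] 87.6 zr [0.0341 0.0412 0.0493]
```

View pics/ct.png

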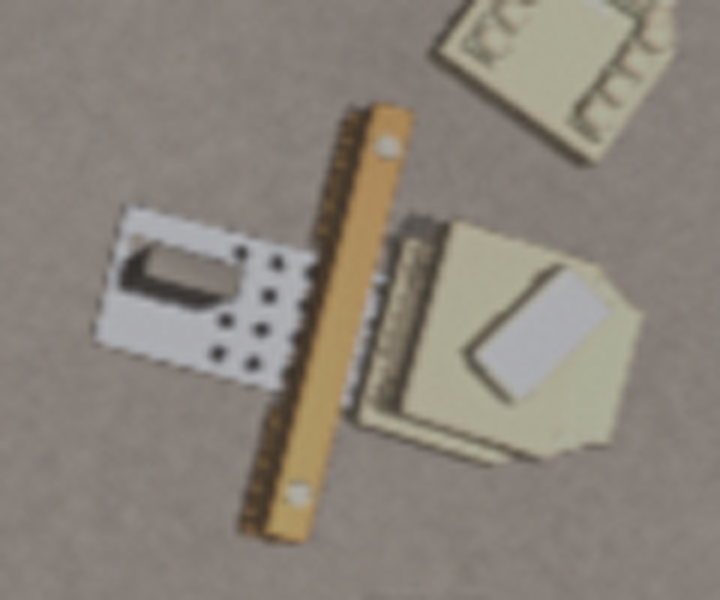

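View pics/cs.png

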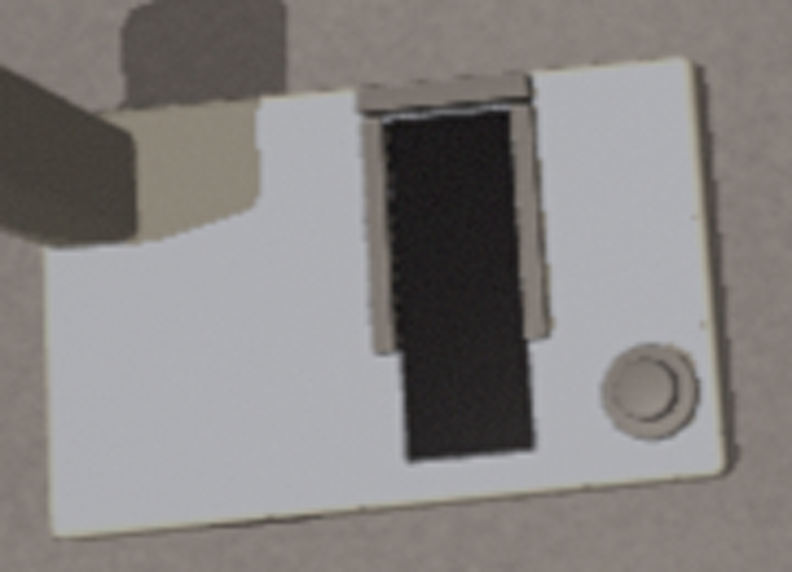

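```bash
python3 - <<'E'
from h import *
im,d,K,T=load("top0"); P=cloud(d,K,T)
hsv=cv2.cvtColor(im,cv2.COLOR_BGR2HSV)
def ray(uv,z):
    uv=np.atleast_2d(uv).astype(float); R,t=T[:3,:3],T[:3,3]; o=-R.T@t
    D=np.stack([(uv[:,0]-K[0,2])/K[0,0],-(uv[:,1]-K[1,2])/K[1,1],-np.ones(len(uv))],-1)@R
    return o+D*((z-o[2])/D[:,2])[:,None]
off=np.array([320,150])
def f(c,z): return ray(np.array(c)/6+off+(-.42),z)*1000
fe=f([(372,105),(413,108),(308,541),(266,531)],.036);print("fence",np.round(fe[:,:2],1),fe.mean(0)); v=(fe[0]+fe[1]-fe[2]-fe[3]);print("long axis",np.degrees(np.arctan2(v[1],v[0])))
pl=f([(127,205),(97,342)],.006);print("plate end",np.round(pl,1)); v=pl[0]-pl[1];print(np.linalg.norm(v),np.degrees(np.arctan2(v[1],v[0])))
# grip top by depth
Q=P[180:218,335:365].reshape(-1,3);Q=Q[(Q[:,2]>.046)&(Q[:,2]<.056)];r_=cv2.minAreaRect((Q[:,:2]*1e3).astype(np.float32));print("grip",r_,Q.mean(0))
# fence from depth pca with yellow mask
m=(hsv[...,0]>8)&(hsv[...,0]<22)&(hsv[...,1]>110)&(hsv[...,2]>120); m[:, :355]=0;m[:,395:]=0;m[:165]=0;m[245:]=0
Q=P[m];Q=Q[np.abs(Q[:,2]-.036)<.004];c=Q.mean(0);u=np.linalg.svd(Q[:,:2]-c[:2],full_matrices=0)[2][0];print("fence pca",c,len(Q),np.degrees(np.arctan2(u[1],u[0])))
# heel of lower cast
print("wax/upper ok; lower heel",np.round(f([(408,232),(360,425)],.032),1))
# stage dark
ms=(im.max(2)<60);ms[:130]=0;ms[220:]=0;ms[:,:110]=0;ms[:,170:]=0
Q=P[ms];Q=Q[np.abs(Q[:,2]-.028)<.006];print("stage",cv2.minAreaRect((Q[:,:2]*1e3).astype(np.float32)))
Q=P[188:211,178:200].reshape(-1,3);print("btn hist",np.histogram(Q[:,2],bins=np.arange(.026,.056,.003)))
Q=Q[(Q[:,2]>.044)];print(Q.mean(0),len(Q),cv2.minAreaRect((Q[:,:2]*1e3).astype(np.float32)),np.median(Q[:,2]))
E
```

```text
fence [[ 595.5 -217.6]
 [ 594.2 -231.2]
 [ 451.4 -187.6]
 [ 454.8 -174.2]] [ 523.97548285 -202.63322879   36.        ]
long axis -17.05130695162287
plate end [[ 567.7 -141.4    6. ]
 [ 520.2 -128.7    6. ]]
49.12985416371488 -14.909411260488685
grip ((538.8258056640625, -150.87408447265625), (32.84084701538086, 11.952896118164062), 74.3116455078125) [ 0.5386033  -0.15037677  0.05061668]
fence pca [ 0.53812864 -0.20570279  0.03677353] 270 161.8968962776682
wax/upper ok; lower heel [[ 552.9 -228.3   32. ]
 [ 489.  -208.3   32. ]]
stage ((593.084228515625, 263.8404846191406), (159.5491180419922, 59.56328201293945), 4.974858283996582)
btn hist (array([ 46,  85,   6,   6,  98, 101,   6,  40, 111]), array([0.026, 0.029, 0.032, 0.035, 0.038, 0.041, 0.044, 0.047, 0.05 ,
       0.053]))
[0.53829487 0.17261638 0.0505826 ] 162 ((538.1952514648438, 173.0579833984375), (27.938169479370117, 25.783845901489258), 86.42683410644531) 0.05076190307414647
```

```bash
cat >> h.py <<'E'
from scipy.spatial.transform import Rotation as Ro
def inc(x,y,z,yawdeg):
    from plant import r
    s=r.get_state(); p=np.array(s["ee_pos"]); R=Ro.from_euler("xyz",s["eef_rot"])
    Rt=Ro.from_euler("xyz",[-np.pi/2,0,np.radians(yawdeg)])
    d=R.inv().apply(np.array([x,y,z])-p)*100; a=(R.inv()*Rt).as_rotvec()
    print("t",round(s["time_s"],2),"pos",np.round(p*1000,1),"rpy deg",np.round(np.degrees(s["eef_rot"]),2),"F",np.round(s["ft_force"],1),"open",round(s["opening"]*1000,1),"j",np.round(s["joint_positions"],2))
    print("inc",np.round(d,2).tolist()+np.round(a,4).tolist())
E
python3 -c "
from h import *
inc(.5388,-.1508,.16,-15.2)"
```

```text
t 0.15 pos [163.5 602.8 201.8] rpy deg [-9.000e+01  6.000e-02  7.483e+01] F [-0.1 -0.3  0.2] open 85.6 j [ 1.3   0.35  1.63  0.    1.16 -0.  ]
inc [-62.91, 4.25, -55.95, 0.0008, 1.5713, -0.0009]
```

Emit:
{"api": "move_arm", "payload": {"increments": [[-63,4.2,-56,0,1.571,0],[-63,4.2,-56,0,1.571,0],[-63,4.2,-56,0,1.571,0],[-63,4.2,-56,0,1.571,0],[-63,4.2,-56,0,1.571,0],[-63,4.2,-56,0,1.571,0],[-63,4.2,-56,0,1.571,0],[-63,4.2,-56,0,1.571,0]], "hand": 100}}

```text
time_s: 1.15
ee_pos: [0.3867, 0.1543, 0.1776]
eef_rot: [-1.57, -0.001, -0.2]
ft_force: [1.0, -0.1, -0.5]
opening: 0.0852
```

```bash
python3 -c "
from h import *
inc(.5388,-.1508,.16,-15.2)"
```

```text
t 1.15 pos [386.7 154.3 177.6] rpy deg [-8.998e+01 -4.000e-02 -1.146e+01] F [ 1.  -0.1 -0.5] open 85.2 j [0.38 0.05 2.08 0.   1.01 0.58]
inc [20.97, 1.76, -26.88, -0.0005, 0.0654, 0.0006]
```

Emit:
{"api": "move_arm", "payload": {"increments": [[21,1.8,-27,0,0.065,0],[21,1.8,-27,0,0.065,0],[21,1.8,-27,0,0.065,0],[21,1.8,-27,0,0.065,0],[21,1.8,-27,0,0.065,0],[21,1.8,-27,0,0.065,0],[21,1.8,-27,0,0.065,0],[21,1.8,-27,0,0.065,0]]}}

```text
time_s: 2.15
ee_pos: [0.5394, -0.1486, 0.1591]
eef_rot: [-1.57, 0.001, -0.259]
ft_force: [0.2, 0.8, 0.1]
opening: 0.0853
```

```bash
python3 -c "
from h import *
inc(.5388,-.1508,.16,-15.2)
im,d,K,T=snap('wrist','w1')
P=cloud(d,K,T)
Q=P.reshape(-1,3);Q=Q[np.hypot(Q[:,0]-.539,Q[:,1]+.151)<.04]
q=Q[(Q[:,2]>.044)&(Q[:,2]<.056)];print('grip',len(q),q.mean(0),cv2.minAreaRect((q[:,:2]*1e3).astype(np.float32)))
print(np.round(proj([[.5388,-.1508,.05],[.524,-.2026,.036]],K,T),1))
"
```

```text
t 2.15 pos [ 539.4 -148.6  159.1] rpy deg [-8.998e+01  7.000e-02 -1.485e+01] F [0.2 0.8 0.1] open 85.3 j [-0.27  0.3   1.82  0.    1.03 -0.01]
inc [0.0, -0.09, -0.22, -0.0003, 0.0061, -0.0013]
grip 352 [ 0.53885477 -0.15173516  0.04883705] ((538.8598022460938, -152.1552276611328), (31.094518661499023, 11.446706771850586), 74.94461059570312)
[[255.2 186.9]
 [254.2 230.4]]
```

View pics/w1.png

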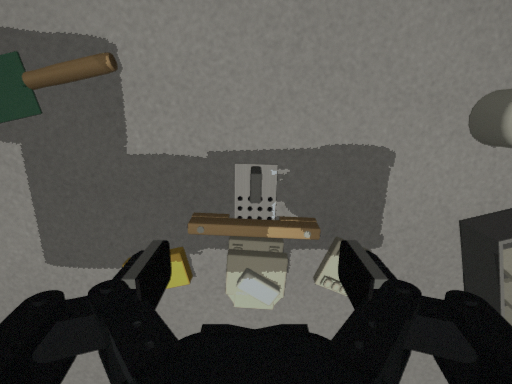

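Emit:
{"api": "move_arm", "payload": {"increments": [[0,4,-0.3,0,0,0],[0,8,-0.3,0,0,0],[0,11,-0.3,0,0,0],[0,13,-0.3,0,0,0],[0,14.5,-0.3,0,0,0],[0,14.5,-0.3,0,0,0],[0,14.5,-0.3,0,0,0]]}}

```text
time_s: 3.08
ee_pos: [0.5399, -0.1521, 0.0153]
eef_rot: [-1.571, -0.001, -0.259]
ft_force: [0.3, 0.3, -0.1]
opening: 0.085
```

```bash
python3 -c "
from h import *
inc(.5389,-.1515,.014,-15.0)
im,d,K,T=snap('wrist','w2')
im,d,K,T=snap('scene','s2')
c=cv2.resize(im[200:300,110:240],None,fx=6,fy=6,interpolation=cv2.INTER_CUBIC);cv2.imwrite('pics/s2c.png',c)
"
```

```text
t 3.08 pos [ 539.9 -152.1   15.3] rpy deg [-9.000e+01 -6.000e-02 -1.482e+01] F [ 0.3  0.3 -0.1] open 85.0 j [-0.28  0.5   1.91 -0.    0.73 -0.02]
inc [-0.11, 0.13, 0.03, 0.0, 0.0032, 0.0011]
```

View pics/w2.png

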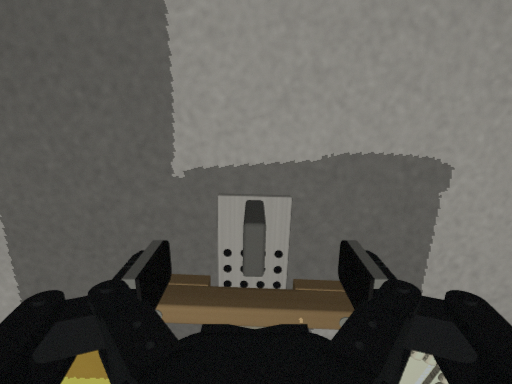

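View pics/s2c.png

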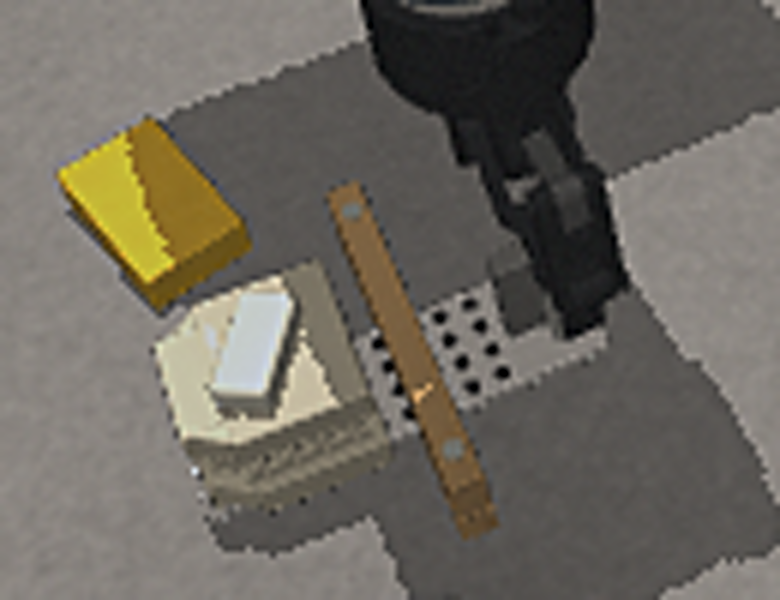

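The jaws straddle the fin: it is centred at column 254, midway between the fingers. Now closing.

Emit:
{"api": "move_arm", "payload": {"increments": [[-0.1,0.1,0,0,0,0],[-0.1,0.1,0,0,0,0],[-0.1,0.1,0,0,0,0],[-0.1,0.1,0,0,0,0],[-0.1,0.1,0,0,0,0],[-0.1,0.1,0,0,0,0]], "hand": 0, "squeeze": 90}}

```text
time_s: 3.92
ee_pos: [0.5384, -0.1519, 0.0139]
eef_rot: [-1.571, -0.0, -0.259]
ft_force: [-1.6, 0.1, 4.9]
opening: 0.0086
```

```bash
python3 -c "
from h import *
inc(.5389,-.1515,.014,-15.0)
im,d,K,T=snap('wrist','w3')
"
```

```text
t 3.92 pos [ 538.4 -151.9   13.9] rpy deg [-90.    -0.   -14.86] F [-1.6  0.1  4.9] open 8.6 j [-0.28  0.5   1.91  0.    0.73 -0.02]
inc [0.04, -0.01, 0.05, -0.0001, 0.0024, 0.0]
```

View pics/w3.png

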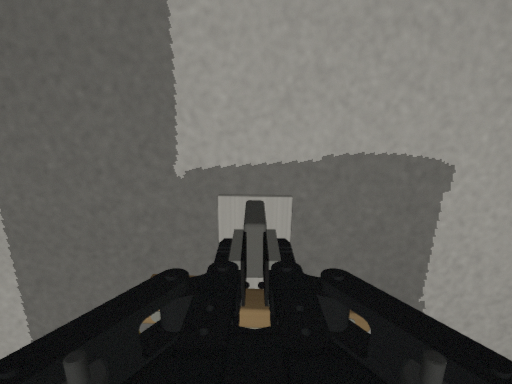

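The fin is pinched (opening 8.6 mm, pads on both sides of it). Now pulling slowly along tool +z.

Emit:
{"api": "move_arm", "payload": {"increments": [[0,0,0.3,0,0,0],[0,0,0.7,0,0,0],[0,0,1.1,0,0,0],[0,0,1.5,0,0,0],[0,0,1.9,0,0,0],[0,0,2.3,0,0,0],[0,0,2.6,0,0,0],[0,0,3,0,0,0]]}}

```text
time_s: 4.97
ee_pos: [0.5465, -0.1236, 0.0139]
eef_rot: [-1.572, -0.001, -0.259]
ft_force: [-0.8, -6.9, 4.8]
opening: 0.009
```

```bash
python3 -c "
from h import *
inc(.5389,-.1515,.014,-15.0)
im,d,K,T=snap('scene','s4')
c=cv2.resize(im[200:300,110:240],None,fx=6,fy=6,interpolation=cv2.INTER_CUBIC);cv2.imwrite('pics/s4c.png',c)
"
```

```text
t 4.97 pos [ 546.5 -123.6   13.9] rpy deg [-9.006e+01 -6.000e-02 -1.481e+01] F [-0.8 -6.9  4.8] open 9.0 j [-0.22  0.5   1.91 -0.    0.73  0.04]
inc [-0.02, -0.01, -2.89, 0.001, 0.0032, 0.0011]
```

View pics/s4c.png

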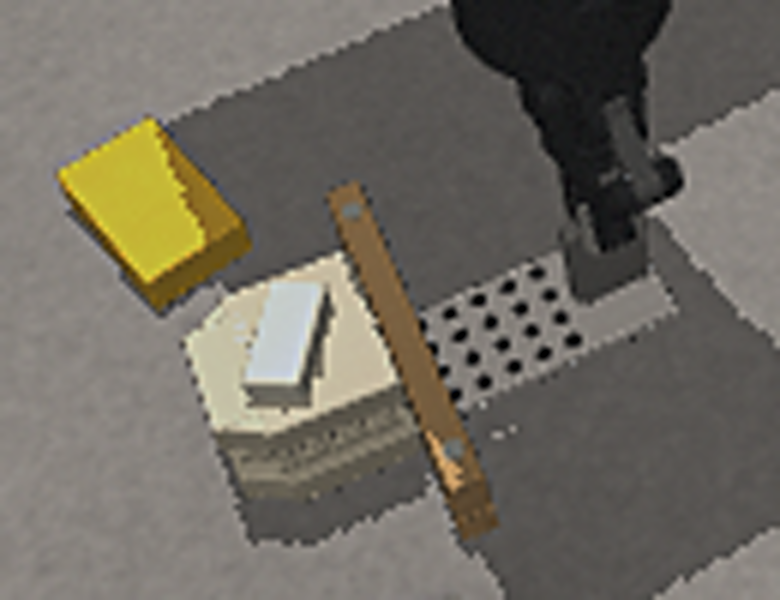

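The stack has ridden up to the fence and stands square. I keep pulling, a bit slower through the settling.

Emit:
{"api": "move_arm", "payload": {"increments": [[0,0,0.3,0,0,0],[0,0,0.6,0,0,0],[0,0,0.9,0,0,0],[0,0,1.2,0,0,0],[0,0,1.5,0,0,0],[0,0,1.8,0,0,0],[0,0,2.1,0,0,0],[0,0,2.4,0,0,0]]}}

```text
time_s: 6.02
ee_pos: [0.5524, -0.1007, 0.0139]
eef_rot: [-1.572, -0.001, -0.258]
ft_force: [-2.5, -7.8, 5.1]
opening: 0.0086
```

```bash
python3 -c "
from h import *
inc(.5389,-.1515,.014,-15.0)
im,d,K,T=snap('scene','s5')
c=cv2.resize(im[200:300,110:240],None,fx=6,fy=6,interpolation=cv2.INTER_CUBIC);cv2.imwrite('pics/s5c.png',c)
"
```

```text
t 6.03 pos [ 552.4 -100.7   13.9] rpy deg [-9.008e+01 -5.000e-02 -1.480e+01] F [-2.5 -7.8  5.1] open 8.6 j [-0.18  0.5   1.91 -0.    0.73  0.08]
inc [-0.01, -0.01, -5.26, 0.0015, 0.0035, 0.0009]
```

View pics/s5c.png

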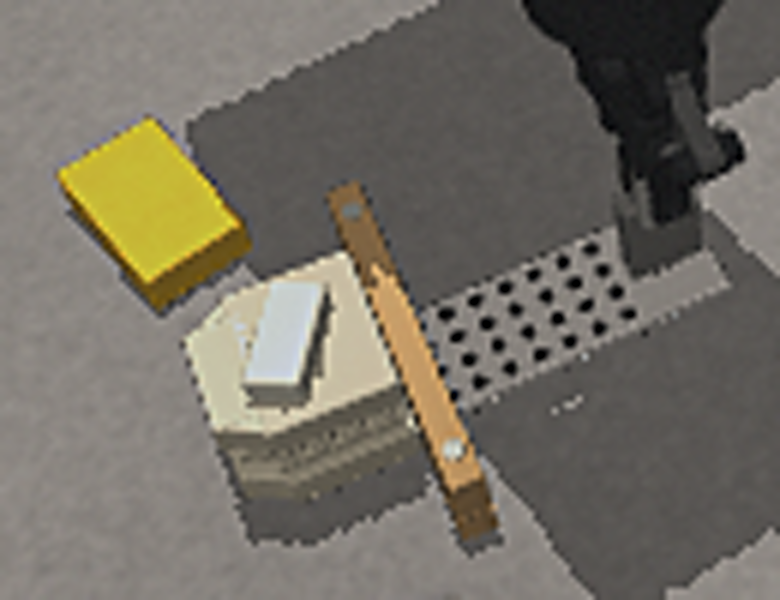

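Emit:
{"api": "move_arm", "payload": {"increments": [[0,0,0.3,0,0,0],[0,0,0.6,0,0,0],[0,0,0.9,0,0,0],[0,0,1.2,0,0,0],[0,0,1.5,0,0,0],[0,0,1.8,0,0,0],[0,0,2.1,0,0,0],[0,0,2.4,0,0,0]]}}

```text
time_s: 7.08
ee_pos: [0.5588, -0.0769, 0.0139]
eef_rot: [-1.571, -0.001, -0.259]
ft_force: [-0.7, -5.3, 6.4]
opening: 0.0084
```

Emit:
{"api": "move_arm", "payload": {"increments": [[0,0,0.3,0,0,0],[0,0,0.6,0,0,0],[0,0,0.9,0,0,0],[0,0,1.2,0,0,0],[0,0,1.5,0,0,0],[0,0,1.8,0,0,0],[0,0,2.1,0,0,0],[0,0,2.4,0,0,0]]}}

```text
time_s: 8.07
ee_pos: [0.5648, -0.0536, 0.014]
eef_rot: [-1.571, -0.001, -0.259]
ft_force: [-4.9, -11.0, 16.8]
opening: 0.0087
```

```bash
python3 -c "
from h import *
inc(.5389,-.1515,.014,-15.0)
im,d,K,T=snap('scene','s6')
c=cv2.resize(im[200:300,110:240],None,fx=6,fy=6,interpolation=cv2.INTER_CUBIC);cv2.imwrite('pics/s6c.png',c)
"
```

```text
t 8.07 pos [564.8 -53.6  14. ] rpy deg [-9.003e+01 -4.000e-02 -1.482e+01] F [ -4.9 -11.   16.8] open 8.7 j [-0.1   0.51  1.89 -0.    0.74  0.16]
inc [0.0, 0.01, -10.12, 0.0006, 0.0031, 0.0007]
```

View pics/s6c.png

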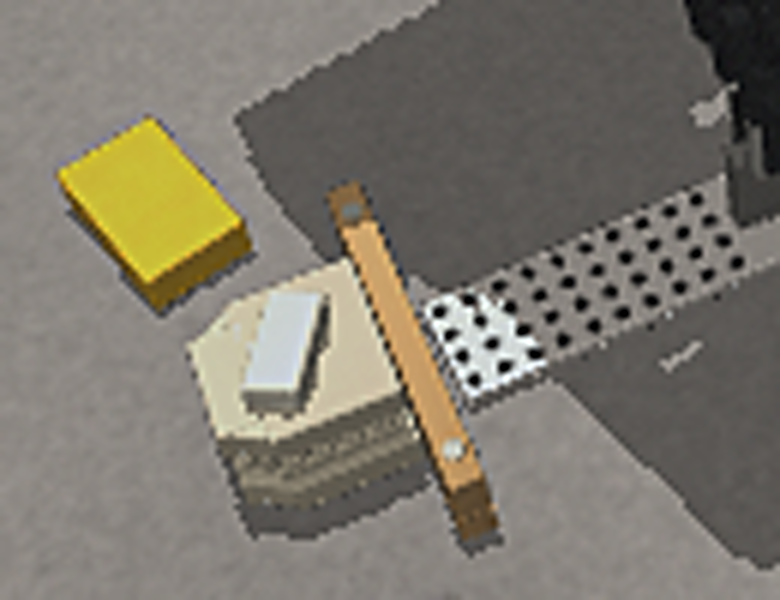

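The stack has settled and stands behind the fence, and the plate's end is just clear of the slot. I pull 2 cm more, then check.

Emit:
{"api": "move_arm", "payload": {"increments": [[0,0,0.5,0,0,0],[0,0,1,0,0,0],[0,0,1.5,0,0,0],[0,0,2,0,0,0],[0,0,2,0,0,0],[0,0,2,0,0,0]]}}

```text
time_s: 8.88
ee_pos: [0.5701, -0.0336, 0.0139]
eef_rot: [-1.57, -0.001, -0.259]
ft_force: [-0.5, -1.2, 8.9]
opening: 0.0088
```

```bash
cat > stack.py <<'E'
from h import *
def chk(tag):
    im,d,K,T=snap('top',tag); P=cloud(d,K,T)
    def box(a,z0,z1,nm):
        x0,y0,x1,y1=a; Q=P[y0:y1,x0:x1].reshape(-1,3); Q=Q[(Q[:,2]>z0)&(Q[:,2]<z1)]
        if len(Q)<10: print(nm,len(Q));return
        A=np.c_[Q[:,:2]-Q[:,:2].mean(0),np.ones(len(Q))]; k=np.linalg.lstsq(A,Q[:,2],rcond=None)[0]
        r=cv2.minAreaRect((Q[:,:2]*1000).astype(np.float32)); print(nm,len(Q),"rect",np.round(r[0],1),np.round(r[1],1),round(r[2],1),"z",np.round(np.median(Q[:,2]),4),"slope",np.round(k[:2],3))
    box((375,180,432,235),.047,.058,"upper"); box((375,180,432,235),.0615,.075,"wax"); box((375,180,432,235),.015,.03,"lower")
    return im,P
E
python3 -c "
from stack import *
inc(.5389,-.1515,.014,-15.0)
im,P=chk('t7')
im,d,K,T=snap('scene','s7')
c=cv2.resize(im[200:300,110:240],None,fx=6,fy=6,interpolation=cv2.INTER_CUBIC);cv2.imwrite('pics/s7c.png',c)
snap('wrist','w7')
"
```

```text
t 8.88 pos [570.1 -33.6  13.9] rpy deg [-8.997e+01 -4.000e-02 -1.484e+01] F [-0.5 -1.2  8.9] open 8.8 j [-0.06  0.51  1.88  0.    0.74  0.2 ]
inc [0.01, -0.02, -12.2, -0.0005, 0.0028, 0.0007]
upper 0
wax 0
lower 0
```

View pics/s7c.png

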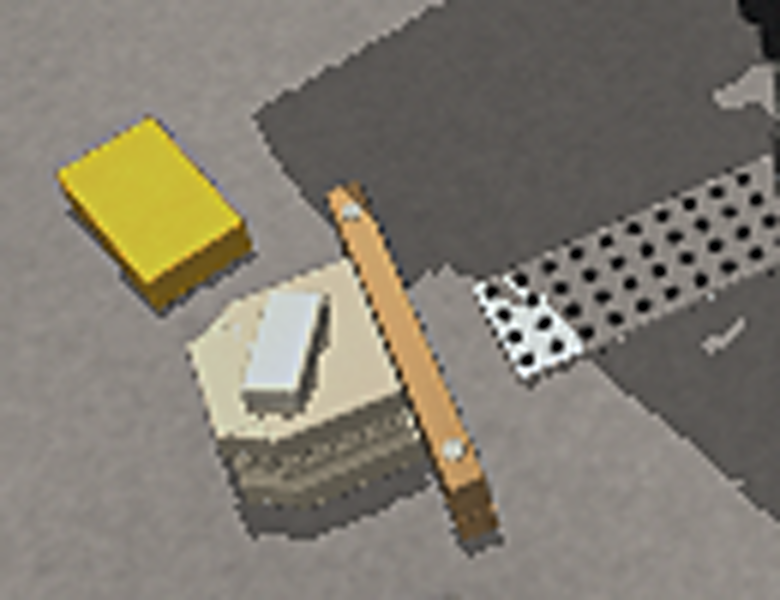

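View pics/t7.png

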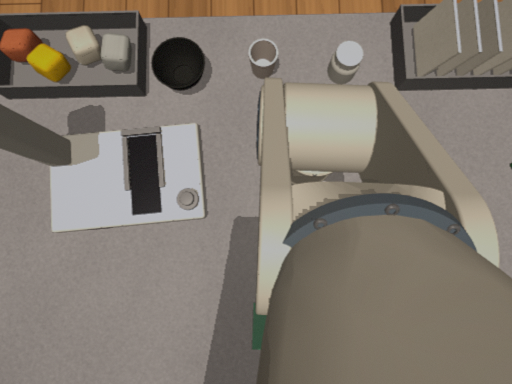

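View pics/w7.png

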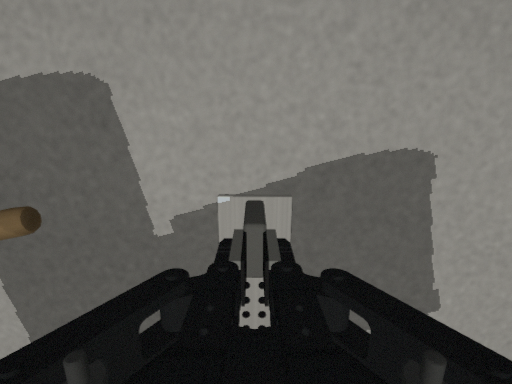

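The stack stands complete and the plate lies clear, about 25 mm past the fence. Lifting it now.

Emit:
{"api": "move_arm", "payload": {"increments": [[0,-0.5,0.5,0,0,0],[0,-1.5,1,0,0,0],[0,-3,2,0,0,0],[0,-5,3,0,0,0],[0,-7,4,0,0,0],[0,-9,5,0,0,0],[0,-10,6,0,0,0],[0,-10,6,0,0,0]], "squeeze": 110}}

```text
time_s: 10.02
ee_pos: [0.5857, 0.025, 0.1144]
eef_rot: [-1.57, -0.002, -0.258]
ft_force: [0.2, 0.2, -0.4]
opening: 0.008
```

```bash
python3 -c "
from stack import *
# scanner target: origin, yaw
O=np.array([.5924,.2625]);yaw=np.radians(4.6);c,s=np.cos(yaw),np.sin(yaw)
def S(x,y): return O+np.array([c*x-s*y,s*x+c*y])
g=S(-.002-.062,0); print('target grip',g)
inc(g[0]-.06,g[1],.114,94.6)
im,d,K,T=snap('scene','s8');snap('wrist','w8')
cv2.imwrite('pics/s8c.png',cv2.resize(im[130:330,120:400],None,fx=2.8,fy=2.8))
"
```

```text
target grip [0.52860615 0.25736727]
t 10.03 pos [585.7  25.  114.4] rpy deg [-89.96  -0.1  -14.78] F [ 0.2  0.2 -0.4] open 8.0 j [0.04 0.39 1.8  0.   0.95 0.3 ]
inc [-17.25, 0.03, 19.48, 0.0012, -1.909, 0.0018]
```

View pics/s8c.png

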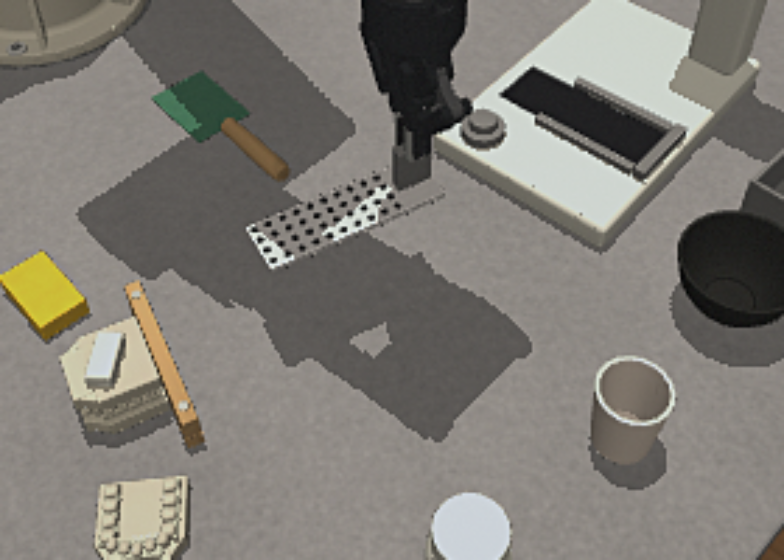

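View pics/w8.png

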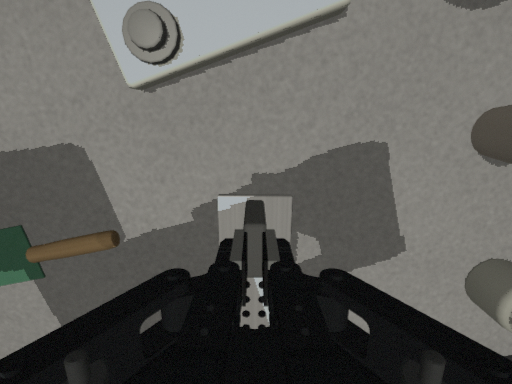

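```bash
python3 -c "
from h import *
im,d,K,T=load('s8');P=cloud(d,K,T).reshape(-1,3)
R=Ro.from_euler('xyz',[-np.pi/2,0,np.radians(-14.8)])
L=R.inv().apply(P-np.array([.5857,.025,.1144]))*1000
m=(np.abs(L[:,0])<24)&(L[:,2]>-150)&(L[:,2]<-20)&(L[:,1]>-20)&(L[:,1]<40)
q=L[m];print(len(q));k=np.polyfit(q[:,2],q[:,1],1);print('tilt',k);print('ext',q[:,2].min(),q[:,0].min(),q[:,0].max())
m=(np.abs(L[:,0])<45)&(L[:,2]>-160)&(L[:,2]<-30)&(np.abs(L[:,1]-np.polyval(k,L[:,2]))<5)
q=L[m];r_=cv2.minAreaRect(q[:,[0,2]].astype(np.float32));print(r_,q[:,2].min())
"
```

```text
867
tilt [-7.77179529e-03  8.22454117e+00]
ext -142.10927217766726 -23.99019350827265 23.978963779268945
((1.1863899230957031, -86.08622741699219), (111.90601348876953, 52.39889144897461), 89.76034545898438) -142.10927217766726
```

Emit:
{"api": "move_arm", "payload": {"increments": [[-2,0,2.4,0,-0.18,0],[-4,0,4.8,0,-0.36,0],[-6,0,7.2,0,-0.54,0],[-8,0,9.5,0,-0.72,0],[-10,0,12,0,-0.9,0],[-12,0,14,0,-1.08,0],[-14,0,16,0,-1.26,0],[-16,0,18,0,-1.44,0]]}}

```text
time_s: 11.12
ee_pos: [0.4753, 0.239, 0.1125]
eef_rot: [-1.57, 0.002, 1.186]
ft_force: [-0.3, -0.0, -0.9]
opening: 0.0078
```

```bash
python3 -c "
from h import *
inc(.4686,.2574,.114,94.6)"
```

```text
t 11.12 pos [475.3 239.  112.5] rpy deg [-89.93   0.09  67.98] F [-0.3 -0.  -0.9] open 7.8 j [ 0.46  0.32  1.91 -0.    0.91 -0.72]
inc [1.45, -0.15, 1.31, -0.0015, -0.4647, -0.0012]
```

Emit:
{"api": "move_arm", "payload": {"increments": [[0.5,-0.1,0.5,0,-0.16,0],[1,-0.1,1,0,-0.32,0],[1.5,-0.1,1.3,0,-0.465,0],[1.5,-0.1,1.3,0,-0.465,0],[1.5,-0.1,1.3,0,-0.465,0],[1.5,-0.1,1.3,0,-0.465,0]]}}

```text
time_s: 11.88
ee_pos: [0.47, 0.2574, 0.1143]
eef_rot: [-1.57, 0.0, 1.644]
ft_force: [-1.2, 1.4, -1.0]
opening: 0.008
```

```bash
python3 -c "
from stack import *
inc(.4686,.2574,.114,94.6)
im,d,K,T=snap('scene','s9');chk('t9');snap('wrist','w9')
cv2.imwrite('pics/s9c.png',cv2.resize(im[100:250,230:430],None,fx=4,fy=4))
im=cv2.imread('pics/t9.png');cv2.imwrite('pics/t9c.png',cv2.resize(im[90:290,30:280],None,fx=3,fy=3))
"
```

```text
t 11.88 pos [470.  257.4 114.3] rpy deg [-8.998e+01  1.000e-02  9.418e+01] F [-1.2  1.4 -1. ] open 8.0 j [ 0.5   0.32  1.9  -0.    0.92 -1.15]
inc [0.01, 0.03, 0.14, -0.0004, -0.0073, -0.0002]
upper 845 rect [ 515.8 -242.6] [66.5 66.7] 71.4 z 0.0529 slope [-0.    -0.005]
wax 270 rect [ 517.4 -242.7] [21.1 43.7] 42.7 z 0.0667 slope [-0.034 -0.049]
lower 97 rect [ 522.9 -216.7] [99.4 36.5] 16.6 z 0.0176 slope [0.06  0.052]
```

View pics/s9c.png

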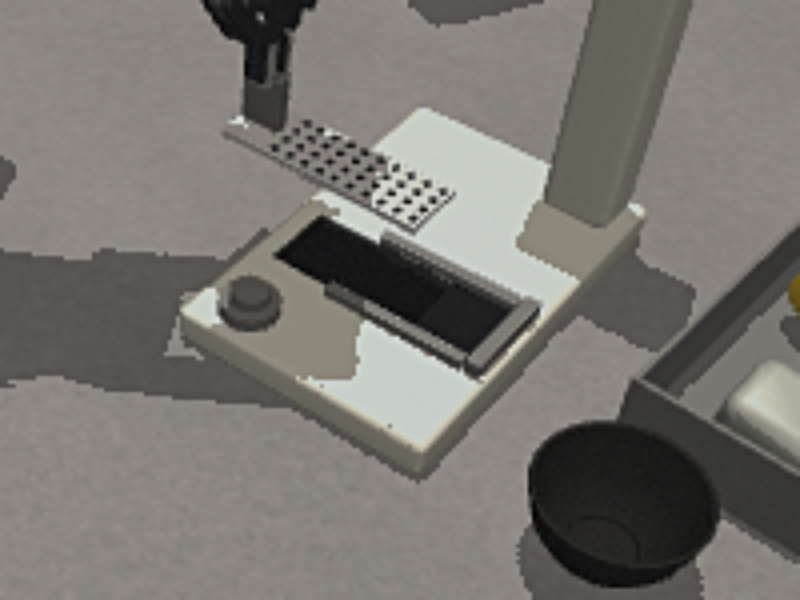

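View pics/t9c.png

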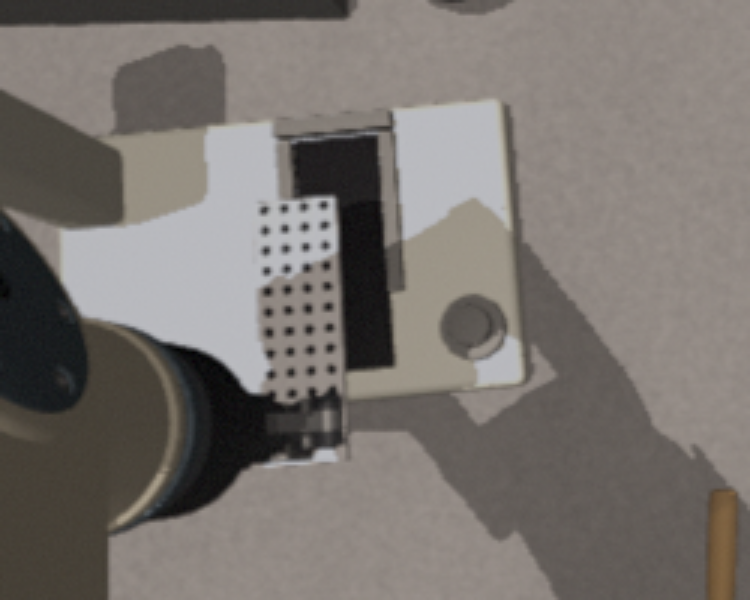

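```bash
python3 -c "
from h import *
im,d,K,T=load('t9');P=cloud(d,K,T)
Q=P[140:250,105:150].reshape(-1,3);q=Q[(Q[:,2]>.095)&(Q[:,2]<.116)];
r_=cv2.minAreaRect((q[:,:2]*1e3).astype(np.float32));print('plate top',r_,len(q),'z',np.median(q[:,2]))
A=np.c_[q[:,:2]-q[:,:2].mean(0),np.ones(len(q))];print('slope',np.linalg.lstsq(A,q[:,2],rcond=None)[0])
# scanner from t0 top & s0 scene
for n in ('top0','scene0','s9'):
    im,d,K,T=load(n);P=cloud(d,K,T).reshape(-1,3)
    O=np.array([.5924,.2625]);y=np.radians(4.6);R=np.array([[np.cos(y),-np.sin(y)],[np.sin(y),np.cos(y)]])
    L=np.c_[(P[:,:2]-O)@R*1000,P[:,2]*1000]
    b=im.reshape(-1,3)
    m=(np.abs(L[:,2]-28)<5)&(b.max(1)<45)&(np.abs(L[:,0])<95)&(np.abs(L[:,1])<40)
    print(n,'dark stage',m.sum(),cv2.minAreaRect(L[m][:,:2].astype(np.float32)))
    m=(np.abs(L[:,2]-40)<2.5)&(np.abs(L[:,0]-85)<20)&(np.abs(L[:,1])<40);print(' stop',m.sum(),np.percentile(L[m][:,0],[2,50,98]) if m.sum() else '')
    m=(np.abs(L[:,2]-36)<2)&(np.abs(L[:,0]-25)<50)&(np.abs(L[:,1])<45);q=L[m]
    for sgn in (1,-1):
        g=q[q[:,1]*sgn>0]
        if len(g)>10: print(' guide',sgn,len(g),np.round(np.percentile(g[:,1],[2,50,98]),1),'slope',np.polyfit(g[:,0],g[:,1],1)[0],'xr',np.round(np.percentile(g[:,0],[1,99]),1))
    m=(np.abs(L[:,2]-50)<3)&(np.hypot(L[:,0]+60,L[:,1]+85)<25);print(' btn',m.sum(),L[m].mean(0))
"
```

```text
plate top ((531.9623413085938, 263.2501220703125), (160.20823669433594, 50.84740447998047), 4.288299560546875) 1985 z 0.10719207137826661
slope [-0.00720444  0.00851901  0.10719736]
top0 dark stage 2065 ((0.5862808227539062, 1.3029918670654297), (157.9275665283203, 58.61928939819336), 0.2241107076406479)
 stop 232 [68.71441403 86.06234447 93.27600586]
 guide 1 180 [29.7 34.4 40. ] slope -0.005929271727089732 xr [-24.7  72.9]
 guide -1 190 [-40.  -35.4 -30. ] slope 0.0024506172888440745 xr [-22.1  73.4]
 btn 151 [-60.85092863 -85.25922959  50.68981806]
scene0 dark stage 741 ((7.9239959716796875, -4.573570251464844), (69.85118103027344, 173.37290954589844), 89.69677734375)
 stop 93 [82.5459481  89.81871698 95.80577001]
 guide 1 83 [26.4 31.4 37.7] slope 0.0034390923550276834 xr [-23.8  74.7]
 guide -1 94 [-43.2 -37.5 -32.4] slope -0.012722331334478403 xr [-24.2  73.7]
 btn 53 [-57.88043688 -87.88128175  49.17307345]
s9 dark stage 753 ((7.504280090332031, -5.101737976074219), (174.60752868652344, 69.17622375488281), 0.197340726852417)
 stop 96 [79.52738529 89.75871324 95.52088754]
 guide 1 83 [25.9 32.1 37.9] slope -0.0009842468466843572 xr [-22.1  74.7]
 guide -1 85 [-42.9 -37.6 -32. ] slope 0.0023109968088759892 xr [-23.9  73.8]
 btn 51 [-57.84980789 -87.39524055  49.42611049]
```

```bash
python3 -c "
from h import *
inc(.5266,.2567,.062,94.6)"
```

```text
t 12.03 pos [470.1 257.6 114.5] rpy deg [-89.99   0.    94.25] F [ 0.1 -0.5 -1.1] open 7.9 j [ 0.5   0.32  1.9  -0.    0.92 -1.15]
inc [-0.51, 5.25, -5.63, -0.0001, -0.0061, -0.0001]
```

Emit:
{"api": "move_arm", "payload": {"increments": [[-0.1,0,-1.5,0,-0.006,0],[-0.3,0,-3,0,-0.006,0],[-0.5,0,-4.5,0,-0.006,0],[-0.5,1,-5.6,0,-0.006,0],[-0.5,3,-5.6,0,-0.006,0],[-0.5,5,-5.6,0,-0.006,0],[-0.5,5.2,-5.6,0,-0.006,0],[-0.5,5.2,-5.6,0,-0.006,0]]}}

```text
time_s: 13.02
ee_pos: [0.5265, 0.257, 0.0624]
eef_rot: [-1.57, 0.0, 1.652]
ft_force: [0.0, -0.2, -0.6]
opening: 0.0078
```

```bash
python3 -c "
from h import *
inc(.5266,.2567,.0425,94.6)
im,d,K,T=snap('top','t10');P=cloud(d,K,T)
O=np.array([.5924,.2625]);y=np.radians(4.6);R=np.array([[np.cos(y),-np.sin(y)],[np.sin(y),np.cos(y)]])
L=(P[...,:2]-O)@R*1000
m=(np.abs(P[...,2]-.0545)<.006)&(np.abs(L[...,1])<35)&(np.abs(L[...,0]-20)<75)
q=L[m];print(cv2.minAreaRect(q.astype(np.float32)),q[:,0].max(),np.percentile(q[:,1],[1,99]),np.median(P[m][:,2]))
cv2.imwrite('pics/t10c.png',cv2.resize(im[110:240,60:220],None,fx=4.5,fy=4.5))
im,d,K,T=snap('scene','s10');cv2.imwrite('pics/s10c.png',cv2.resize(im[100:250,230:430],None,fx=4,fy=4))
"
```

```text
t 13.03 pos [526.5 257.   62.4] rpy deg [-8.998e+01  1.000e-02  9.465e+01] F [ 0.  -0.2 -0.6] open 7.8 j [ 0.45  0.46  1.83 -0.    0.85 -1.2 ]
inc [-0.03, 1.99, -0.01, -0.0003, 0.0009, -0.0001]
((18.57120132446289, 1.31121826171875), (50.638973236083984, 113.94805145263672), 89.64280700683594) 75.6204706487513 [-23.6947795  25.641299 ] 0.05524545233732306
```

View pics/t10c.png

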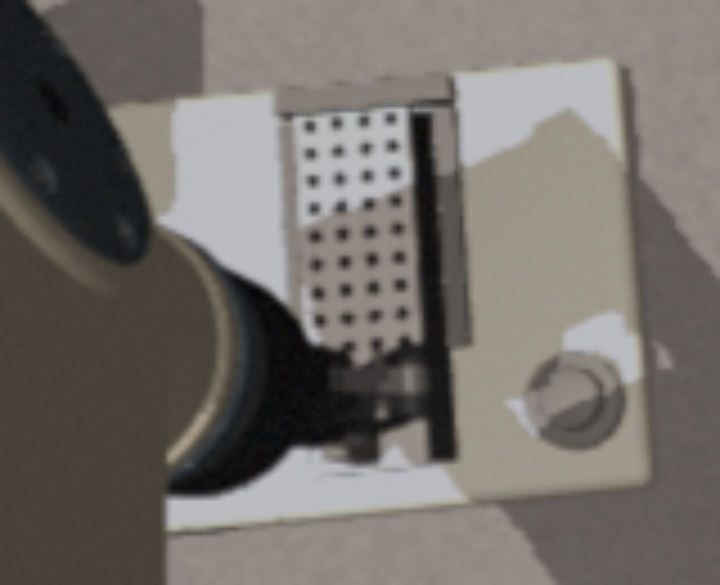

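View pics/s10c.png

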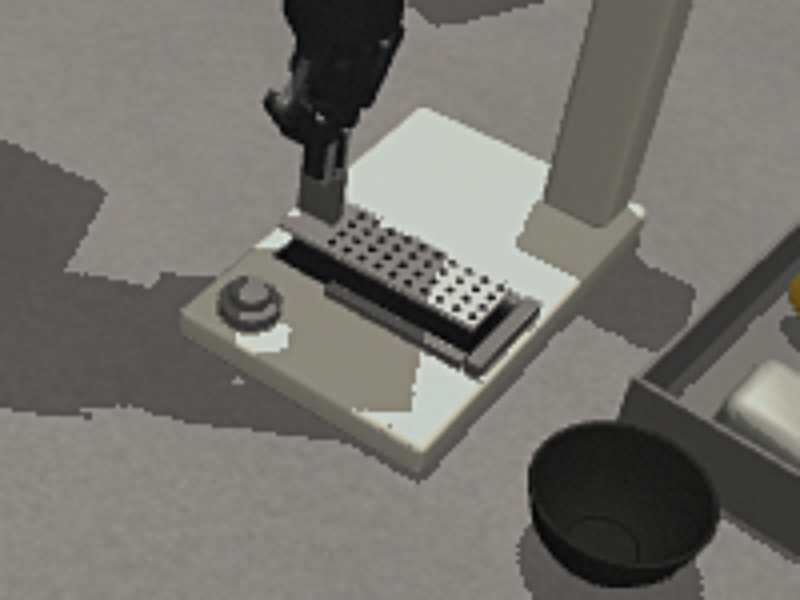

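Over the stage the plate sits about 1 mm off centre, with its tip about 6 mm short of the stop. I lower it, then slide it in.

Emit:
{"api": "move_arm", "payload": {"increments": [[-0.1,0.7,0,0,0,0],[-0.1,1.3,0,0,0,0],[-0.1,1.7,0,0,0,0],[-0.1,1.9,0,0,0,0],[-0.1,2,0,0,0,0],[-0.1,2,0,0,0,0]]}}

```text
time_s: 13.88
ee_pos: [0.5264, 0.2561, 0.0425]
eef_rot: [-1.571, -0.0, 1.652]
ft_force: [-0.5, -0.1, -0.5]
opening: 0.0079
```

Emit:
{"api": "move_arm", "payload": {"increments": [[0,0,-0.1,0,0,0],[0,0,-0.2,0,0,0],[0,0,-0.3,0,0,0],[0,0,-0.4,0,0,0],[0,0,-0.4,0,0,0]]}}

```text
time_s: 14.5
ee_pos: [0.5305, 0.2564, 0.0425]
eef_rot: [-1.571, -0.0, 1.652]
ft_force: [0.4, 0.2, 0.0]
opening: 0.008
```

```bash
cat > pl.py <<'E'
from h import *
def plate(tag):
    im,d,K,T=snap('top',tag);P=cloud(d,K,T)
    O=np.array([.5924,.2625]);y=np.radians(4.6);R=np.array([[np.cos(y),-np.sin(y)],[np.sin(y),np.cos(y)]])
    L=(P[...,:2]-O)@R*1000
    m=(np.abs(P[...,2]-.035)<.0035)&(np.abs(L[...,1])<27.5)&(np.abs(L[...,0]-10)<95)&(im.max(2)>50)
    q=L[m];print('plate',len(q),cv2.minAreaRect(q.astype(np.float32)),np.percentile(q[:,0],[0,2,98,100]),'y',np.percentile(q[:,1],[0,2,98,100]),'z',np.median(P[m][:,2]))
    A=np.c_[P[m][:,:2]-P[m][:,:2].mean(0),np.ones(m.sum())];print('slope',np.linalg.lstsq(A,P[m][:,2],rcond=None)[0])
    cv2.imwrite(f'pics/{tag}c.png',cv2.resize(im[110:240,60:220],None,fx=4.5,fy=4.5))
E
python3 -c "
from pl import *
inc(.5266,.2567,.0425,94.6);plate('t11')"
```

```text
t 14.5 pos [530.5 256.4  42.5] rpy deg [-90.01  -0.    94.65] F [0.4 0.2 0. ] open 8.0 j [ 0.45  0.49  1.83 -0.    0.82 -1.2 ]
inc [0.06, 0.0, 0.39, 0.0002, 0.0009, 0.0]
plate 1419 ((3.746246337890625, -1.0784015655517578), (168.853271484375, 53.8460693359375), 0.9388328194618225) [-80.86276864 -78.18902247  81.59561911  87.79843913] y [-27.1329006  -24.32169787  24.09838597  27.12563593] z 0.035472350784936886
slope [-0.00341663  0.00536178  0.03542665]
```

View pics/t11c.png

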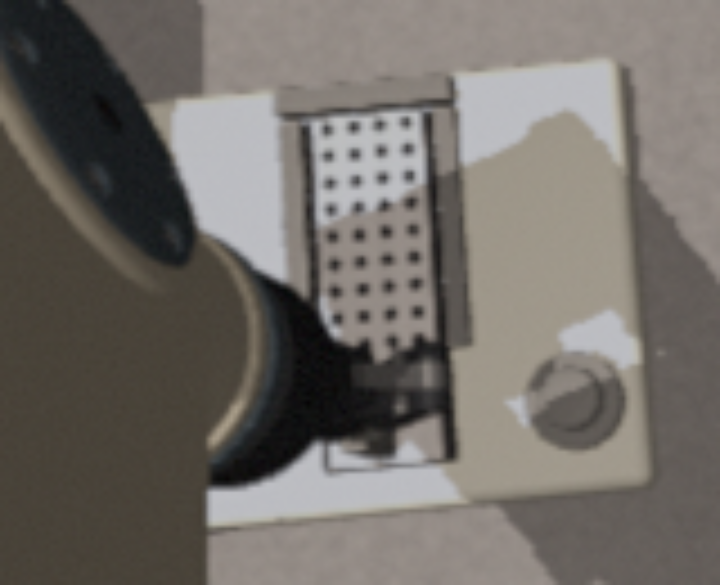

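Emit:
{"api": "move_arm", "payload": {"increments": [[0,0.05,-0.05,0,0,0],[0,0.05,-0.1,0,0,0],[0,0.05,-0.15,0,0,0],[0,0.05,-0.2,0,0,0],[0,0.05,-0.2,0,0,0]]}}

```text
time_s: 15.18
ee_pos: [0.5323, 0.2565, 0.042]
eef_rot: [-1.571, 0.0, 1.652]
ft_force: [-1.8, 0.2, 0.7]
opening: 0.0079
```

Emit:
{"api": "move_arm", "payload": {"increments": [[0,0.05,-0.05,0,0,0],[0,0.05,-0.1,0,0,0],[0,0.05,-0.1,0,0,0]]}}

```text
time_s: 15.55
ee_pos: [0.5323, 0.2565, 0.0419]
eef_rot: [-1.569, 0.0, 1.652]
ft_force: [-7.1, -0.1, 8.7]
opening: 0.0078
```

The plate has met the back stop (-7 N) and the stage. I back off slightly and release with a part opening, since the button is nearby.

Emit:
{"api": "move_arm", "payload": {"increments": [[0,-0.03,0.1,0,0,0],[0,-0.03,0.1,0,0,0]]}}

```text
time_s: 15.8
ee_pos: [0.5323, 0.2565, 0.042]
eef_rot: [-1.571, -0.0, 1.652]
ft_force: [-3.5, -0.8, 4.0]
opening: 0.0081
```

Emit:
{"api": "move_arm", "payload": {"increments": [[0,0,0,0,0,0],[0,0,0,0,0,0],[0,0,0,0,0,0],[0,0,0,0,0,0],[0,0,0,0,0,0]], "hand": 45}}

```text
time_s: 16.42
ee_pos: [0.5324, 0.2565, 0.0418]
eef_rot: [-1.571, -0.0, 1.652]
ft_force: [0.5, -0.5, -0.4]
opening: 0.0381
```

Emit:
{"api": "move_arm", "payload": {"increments": [[0,-1,0,0,0,0],[0,-3,0,0,0,0],[0,-6,0,0,0,0],[0,-9,0,0,0,0],[0,-11,0,0,0,0],[0,-11,0,0,0,0]]}}

```text
time_s: 17.18
ee_pos: [0.5336, 0.2571, 0.154]
eef_rot: [-1.574, -0.001, 1.652]
ft_force: [-0.3, -0.2, -0.3]
opening: 0.0385
```

```bash
python3 -c "
from pl import *
inc(.538,.1726,.09,94.6);plate('t12');snap('wrist','w12')"
```

```text
t 17.18 pos [533.6 257.1 154. ] rpy deg [-9.021e+01 -8.000e-02  9.465e+01] F [-0.3 -0.2 -0.3] open 38.5 j [ 0.45  0.35  1.75 -0.    1.03 -1.21]
inc [-8.47, 6.38, 0.26, 0.0036, 0.0009, 0.0014]
plate 1610 ((4.838829040527344, 0.6024799346923828), (177.25192260742188, 52.5301628112793), 0.20126180350780487) [-83.72916493 -76.55488785  80.45375684  93.41144535] y [-25.86361214 -24.41929107  23.86129502  27.13938767] z 0.03531065071735284
slope [0.00170094 0.00568498 0.03531392]
```

View pics/t12c.png

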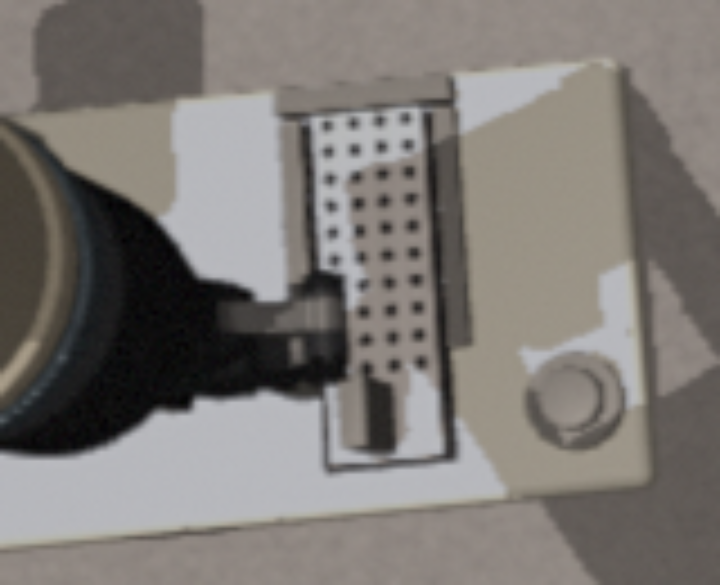

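View pics/w12.png

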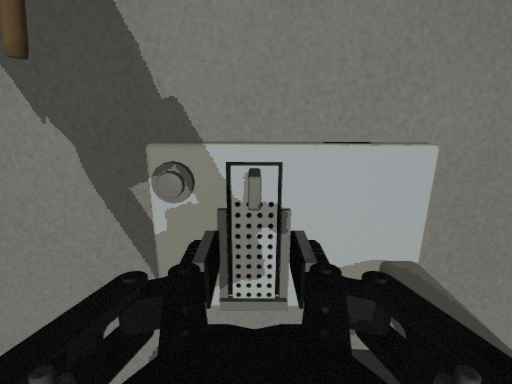

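The plate is seated against the stop, centred between the guides and released. Closing the fingers and moving over the button at (0.538, 0.1727).

Emit:
{"api": "move_arm", "payload": {"increments": [[-2,0,0.2,0,0,0],[-5,0,0.3,0.003,0,0],[-8.4,0,0.3,0.003,0,0],[-8.4,2,0.3,0.003,0,0],[-8.4,5,0.3,0.003,0,0],[-8.4,8,0.3,0.003,0,0],[-8.4,8.8,0.3,0.003,0,0],[-8.4,8.8,0.3,0.003,0,0]], "hand": 0, "squeeze": 40}}

```text
time_s: 18.27
ee_pos: [0.5357, 0.1719, 0.0634]
eef_rot: [-1.566, 0.0, 1.652]
ft_force: [0.1, 0.0, 0.4]
opening: -0.0001
```

```bash
python3 -c "
from h import *
inc(.538,.1727,.05,94.6);snap('wrist','w13')"
```

```text
t 18.27 pos [535.7 171.9  63.4] rpy deg [-8.974e+01  2.000e-02  9.464e+01] F [0.1 0.  0.4] open -0.1 j [ 0.31  0.43  1.88  0.    0.84 -1.34]
inc [0.06, 1.34, -0.24, -0.0045, 0.0007, -0.0004]
```

View pics/w13.png

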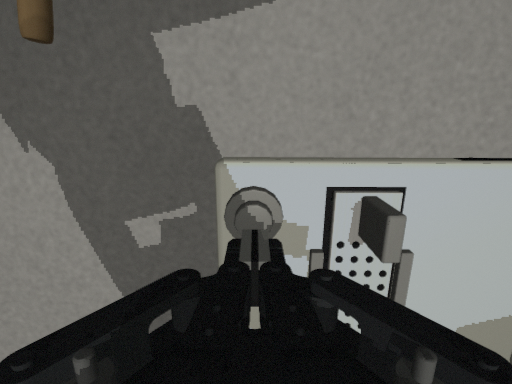

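The shut fingertips are over the button at (254,215). Pressing straight down.

Emit:
{"api": "move_arm", "payload": {"increments": [[0,0.8,-0.2,-0.004,0,0],[0,1.4,-0.2,-0.004,0,0],[0,1.6,-0.2,-0.004,0,0],[0,1.8,-0.2,-0.004,0,0],[0,1.9,-0.2,-0.004,0,0],[0,1.9,-0.2,-0.004,0,0]]}}

```text
time_s: 19.08
ee_pos: [0.5381, 0.1727, 0.0448]
eef_rot: [-1.572, -0.0, 1.652]
ft_force: [-0.1, -0.5, 0.4]
opening: 0.0003
```

Emit:
{"api": "move_arm", "payload": {"increments": [[0,0.1,0,0,0,0],[0,0.2,0,0,0,0],[0,0.3,0,0,0,0],[0,0.3,0,0,0,0]]}}

```text
time_s: 19.58
ee_pos: [0.5381, 0.1727, 0.0417]
eef_rot: [-1.572, 0.0, 1.652]
ft_force: [-0.3, -0.1, 0.8]
opening: -0.0
```

```bash
python3 -c "
from h import *
from plant import r
inc(.538,.1727,.05,94.6);snap('wrist','w14');im,d,K,T=snap('scene','s14')
cv2.imwrite('pics/s14c.png',cv2.resize(im[130:220,250:370],None,fx=6.5,fy=6.5,interpolation=cv2.INTER_CUBIC))"
```

```text
t 19.57 pos [538.1 172.7  41.7] rpy deg [-90.05   0.    94.65] F [-0.3 -0.1  0.8] open -0.0 j [ 0.31  0.46  1.89 -0.    0.79 -1.34]
inc [0.0, -0.83, 0.01, 0.0008, 0.0009, -0.0]
```

View pics/s14c.png

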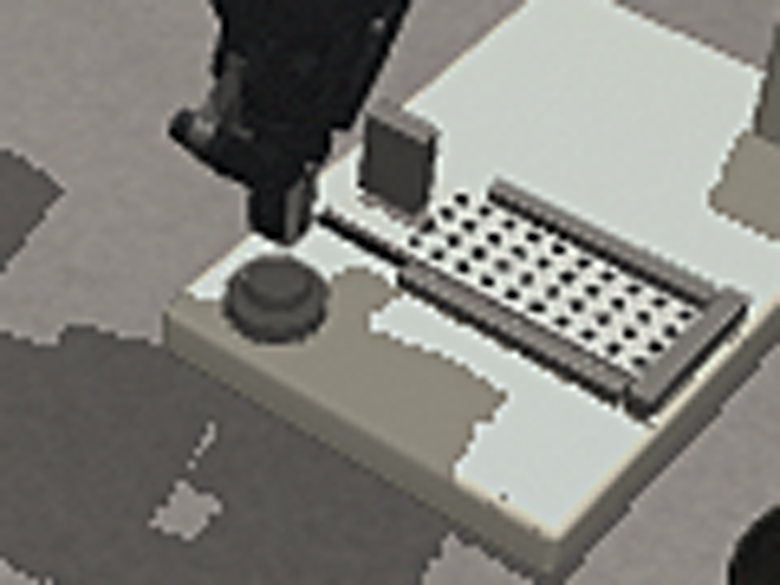

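```bash
python3 -c "
from h import *
im,d,K,T=load('s14')
for p in ([.5381,.1727,.0417],[.5381,.1727,.05],[.5381,.1727,.06],[.5381,.1727,.07]): print(p,(proj(p,K,T)[0]-[250,130])*6.5)
P=cloud(d,K,T)
for (u,v) in [(280,235),(290,230),(285,215),(280,275)]:
    print(u,v,np.round(P[130+int(v/6.5),250+int(u/6.5)],4))
im,d,K,T=load('w14');print(proj([.5381,.1727,.0417],K,T),proj([.5381,.1727,.049],K,T))
"
```

```text
[0.5381, 0.1727, 0.0417] [270.43380768 278.83727306]
[0.5381, 0.1727, 0.05] [271.54889991 264.52040124]
[0.5381, 0.1727, 0.06] [272.91019235 247.04252024]
[0.5381, 0.1727, 0.07] [274.29134873 229.30960243]
280 235 [0.5463 0.166  0.0771]
290 230 [0.5479 0.1679 0.0805]
285 215 [0.546  0.1654 0.088 ]
280 275 [0.5446 0.1703 0.0511]
[[254.03037954 226.37354619]] [[254.04209303 230.87394553]]
```

View pics/w14.png

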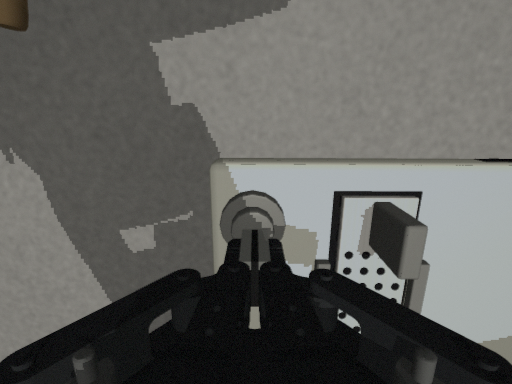

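```bash
python3 -c "
from h import *
a,da,K,T=load('s9');b,db,_,_=load('s14')
A=cv2.resize(a[145:200,265:330],None,fx=6,fy=6,interpolation=cv2.INTER_NEAREST);B=cv2.resize(b[145:200,265:330],None,fx=6,fy=6,interpolation=cv2.INTER_NEAREST)
cv2.imwrite('pics/cmp.png',np.clip(np.hstack([A,B]).astype(float)*1.6,0,255).astype(np.uint8))
Pa=cloud(da,K,T);Pb=cloud(db,K,T)
np.set_printoptions(linewidth=200)
print(np.round(Pa[164:184,284:302:2,2]*1000).astype(int));print(np.round(Pb[160:184,284:302:2,2]*1000).astype(int))
"
```

```text
[[ 0 -2  0 27 29 28 27 29 29]
 [ 0 -1 -1 27 31 28 28 27 27]
 [ 0 -1 24 26 26 27 29 29 27]
 [ 1  0 28 28 29 27 25 28 27]
 [ 0 27 28 26 28 27 27 26 28]
 [26 26 27 50 49 53 26 27 27]
 [28 27 47 48 51 48 48 28 27]
 [29 40 50 50 49 49 49 26 27]
 [28 40 47 50 50 51 48 41 29]
 [30 41 49 47 51 49 50 40 30]
 [28 39 46 51 52 49 49 39 28]
 [38 40 43 48 50 46 44 40 29]
 [33 40 41 44 45 46 41 39 28]
 [32 38 42 40 43 40 38 41 27]
 [28 36 39 41 38 39 37 39 25]
 [28 32 38 38 39 36 39 36 29]
 [28 29 36 38 38 38 37 30 28]
 [27 31 31 36 34 33 31 28 29]
 [26 26 26 29 30 30 29 28 28]
 [23 26 26 28 27 28 26 28 26]]
[[                   0                   -1                   95                  100                  102                   98                   95                   86                   29]
 [                   1                   -1                   91                   94                   97                   94                   94                   26                   26]
 [                  -1                    2                   90                   92                   95         
[... 3470 characters left out ...]
                 38                   32                   29]
 [                  28                   26                   32                   35                   35                   34                   33                   27                   26]
 [                  24                   25                   27                   29                   32                   29 -9223372036854775808                   27                   26]
 [                  23                   27                   27                   25                   25                   25                   28                   29                   29]]<string>:8: RuntimeWarning: invalid value encountered in cast
```

View pics/cmp.png

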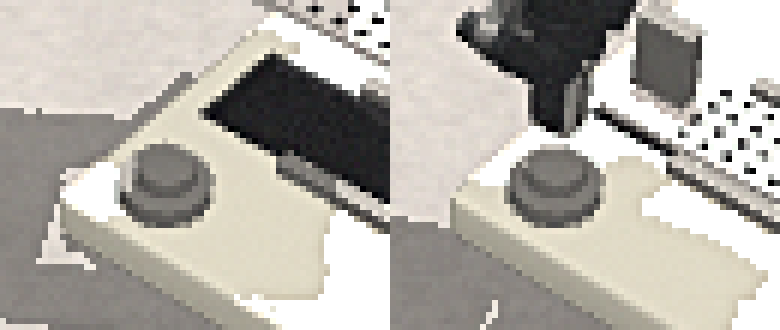

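```bash
python3 -c "
from h import *
np.set_printoptions(linewidth=200,suppress=True)
for n in ('w14','w3'):
    im,d,K,T=load(n);P=cloud(d,K,T)
    print(n)
    for u,v in [(248,235),(250,240),(262,240),(250,250),(238,245),(236,238),(272,245),(254,210),(254,262)]: print(u,v,im[v,u],np.round(P[v,u]*1000,1),round(float(d[v,u]),4))
for n,rows,cols in (('s8',range(175,200,1),range(258,276,2)),):
    im,d,K,T=load(n);P=cloud(d,K,T); print(np.nan_to_num(np.round(P[175:205,256:280:2,2]*1000)).astype(int))
"
```

```text
w14
248 235 [56 60 61] [526.9 168.7  80.9] 0.1427
250 240 [56 59 59] [526.7 169.8  87. ] 0.1368
262 240 [56 61 60] [525.9 175.5  87.6] 0.1362
250 250 [52 57 54] [526.2 169.9  98.3] 0.1257
238 245 [18 13 15] [531.2 164.1  84.2] 0.1406
236 238 [51 53 53] [543.8 161.8  49. ] 0.1778
272 245 [14 14 11] [529.9 181.   84. ] 0.1409
254 210 [54 57 58] [525.6 171.7  45.7] 0.1762
254 262 [25 25 26] [527.  171.7 107.1] 0.1175
w3
248 235 [80 84 86] [ 537.  -142.1   49.6] 0.1463
250 240 [81 86 86] [ 537.2 -145.3   49.1] 0.1476
262 240 [72 78 78] [ 543.4 -146.1   50.7] 0.1459
250 250 [81 85 85] [ 535.6 -151.2   48.4] 0.15
238 245 [62 66 67] [ 533.5 -139.    65.4] 0.1306
236 238 [63 66 66] [ 532.2 -138.5   58.2] 0.1375
272 245 [64 67 67] [ 548.5 -144.    63.5] 0.1327
254 210 [45 48 48] [ 541.6 -136.7   28.5] 0.1649
254 262 [81 83 86] [ 536.  -158.2   49.1] 0.1511
[[  1  -1   0 169 180 186 187 200 207 214 221 211]
 [ -2   0  -1 169 176 184 181 199 204 211 210 191]
 [  0  -1   1 163 172 175 180 197 202 209 191  28]
 [ -1  -1  -1 161 169 172 177 191 200   0  25  26]
 [  0  -1   1 159 167 171 173 189 19
[... 590 characters left out ...]
131 127 127 123 120 119   0   0  -1]
 [106 107 118 124 127 122 119 115 114  -1  -3  -1]
 [105 106 116 125 119 116 115 111 109 105  -3   3]
 [107 105 112 119 117 114 112 111 105 107   0   4]
 [105 105 109 117 114 112 109 106 106 105 106   1]
 [108 105 106 112 111 109 107 108 105 104 106   3]
 [107 104 106 109 106 105 105 107 105 106 106   0]
 [107 107 104 106 106 106 106 107 106 105 107 106]
 [104 106 104 104 106 106 106 107 104 106 106 104]
 [106 105 106 105 107 107 105 106 105 106 104  -1]
 [105 105 106 105 106 105 104 104 107 103   2  -1]
 [106 106 105 105 106 106 105 106 104   0  -1  -1]
 [107 109 106 106 107 106 104 103   2   1  -1  -2]
 [107 106 107 107 106 106 102  -1  -3  -2   0  -1]]
```

The button is still untouched. Depth from both cameras puts the shut fingertips about 33 mm above the reported TCP, with no contact force. I lower in small, force-checked steps.

Emit:
{"api": "move_arm", "payload": {"increments": [[0,0.6,0,0,0,0],[0,1.2,0,0,0,0],[0,1.7,0,0,0,0],[0,2,0,0,0,0],[0,2,0,0,0,0]]}}

```text
time_s: 20.3
ee_pos: [0.538, 0.1727, 0.0215]
eef_rot: [-1.571, 0.0, 1.652]
ft_force: [0.5, 0.6, -0.4]
opening: 0.0001
```

```bash
python3 -c "
from h import *
inc(.538,.1727,.05,94.6);im,d,K,T=snap('scene','s15');snap('wrist','w15')
cv2.imwrite('pics/s15c.png',cv2.resize(im[130:220,250:370],None,fx=6.5,fy=6.5,interpolation=cv2.INTER_CUBIC))
P=cloud(d,K,T);print(np.nan_to_num(np.round(P[160:184,284:302:2,2]*1000)).astype(int))"
```

```text
t 20.3 pos [538.  172.7  21.5] rpy deg [-9.003e+01  1.000e-02  9.465e+01] F [ 0.5  0.6 -0.4] open 0.1 j [ 0.31  0.49  1.89 -0.    0.75 -1.34]
inc [0.0, -2.85, -0.0, 0.0005, 0.0009, -0.0001]
[[134 129 122 107 102 104  97  93  28]
 [132 126   0 114  97 100  94  26  29]
 [117 123 117 110 106  99  91  27  31]
 [ -1 119 112 105 101  95  85  27  30]
 [ -3   1 109 103  90  89  80  27  29]
 [ -2   1  76  99  86  80  79  30  28]
 [ -3  -3  70  79  81  77  75  28  26]
 [ -3   0  71  75  76  74  70  26  27]
 [  1  25  66  71  74  72  67  27  28]
 [ 27  25  64  65  67  67  62  26  25]
 [ 29  27  59  62  65  64  59  26  25]
 [ 26  37  52  60  60  62  52  28  28]
 [ 29  40  48  51  55  58  50  37  28]
 [ 28  40  48  49  50  50  50  39  26]
 [ 27  39  48  48  49  50  48  40  27]
 [ 39  39  43  45  47  48  47  40  27]
 [ 35  38  39  43  45  44  42  39  26]
 [ 30  42  40  40  41  40  39  39  26]
 [ 27  35  39  40  39  39  41  41  28]
 [ 29  36  38  41  41  38  39  36  27]
 [ 30  28  36  40  40  38  34  33  27]
 [ 25  27  31  34  34  32  33  28  28]
 [ 27  27  27  31  29  31  29  28  28]
 [ 22  27  30  26  26  26  29  30  30]]
```

View pics/s15c.png

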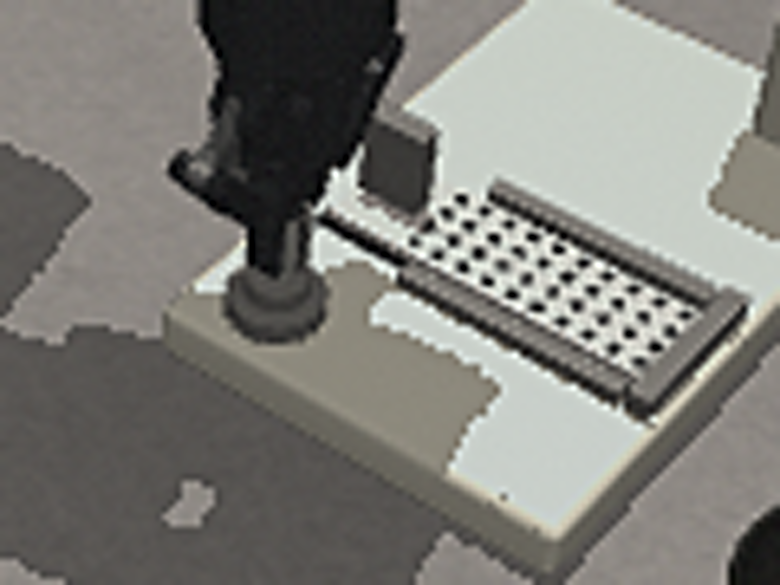

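Emit:
{"api": "move_arm", "payload": {"increments": [[0,0.3,0,0,0,0],[0,0.5,0,0,0,0],[0,0.7,0,0,0,0],[0,0.7,0,0,0,0]]}}

```text
time_s: 20.9
ee_pos: [0.5385, 0.1728, 0.0151]
eef_rot: [-1.572, -0.0, 1.652]
ft_force: [-0.5, -0.9, 6.1]
opening: -0.0004
```

Emit:
{"api": "move_arm", "payload": {"increments": [[0,0.1,0,0,0,0],[0,0.2,0,0,0,0],[0,0.2,0,0,0,0],[0,0.2,0,0,0,0]]}}

```text
time_s: 21.4
ee_pos: [0.5386, 0.1729, 0.0147]
eef_rot: [-1.573, -0.0, 1.652]
ft_force: [-7.0, -2.7, 26.1]
opening: -0.0003
```

```bash
python3 -c "
from h import *
inc(.538,.1727,.05,94.6);im,d,K,T=snap('scene','s16')
P=cloud(d,K,T);print(np.nan_to_num(np.round(P[168:184,284:302:2,2]*1000)).astype(int))"
```

```text
t 21.4 pos [538.6 172.9  14.7] rpy deg [-9.011e+01 -1.000e-02  9.465e+01] F [-7.  -2.7 26.1] open -0.3 j [ 0.31  0.51  1.9  -0.    0.74 -1.34]
inc [-0.01, -3.53, 0.05, 0.0019, 0.001, 0.0002]
[[-2 27 69 69 74 72 66 28 27]
 [25 27 65 68 72 68 61 28 28]
 [29 27 62 63 64 64 59 29 27]
 [ 0 40 58 56 62 61 54 29 27]
 [29 40 51 56 57 59 53 40 28]
 [25 40 42 51 54 53 47 38 28]
 [28 40 40 42 50 50 43 42 27]
 [39 41 41 42 44 44 42 41 27]
 [34 38 39 41 44 42 43 40 29]
 [29 38 39 41 41 43 39 40 27]
 [30 37 39 42 39 38 39 40 27]
 [27 34 38 41 40 39 39 36 29]
 [29 31 36 39 39 39 37 33 29]
 [27 28 33 34 34 34 31 27 27]
 [25 26 29 30 29 29 27 27 27]
 [25 25 27 30 26 28 25 28 27]]
```

The button is bottomed: 26 N, and its top has gone from about 50 to about 43 mm. Retreating straight up.

Emit:
{"api": "move_arm", "payload": {"increments": [[0,-1,0,0,0,0],[0,-3,0,0,0,0],[0,-7,0,0,0,0],[0,-12,1,0,0,0],[0,-17,3,0,0,0],[0,-20,6,0,0,0],[0,-20,10,0,0,0],[0,-20,12,0,0,0]]}}

```text
time_s: 22.45
ee_pos: [0.4166, 0.1626, 0.2127]
eef_rot: [-1.572, 0.0, 1.652]
ft_force: [0.5, 0.2, -0.6]
opening: 0.0001
```

Emit:
{"api": "move_arm", "payload": {"increments": [[0,0,0,0,0,0],[0,0,0,0,0,0],[0,0,0,0,0,0]]}}

```text
time_s: 22.82
ee_pos: [0.4192, 0.1631, 0.2124]
eef_rot: [-1.572, 0.0, 1.652]
ft_force: [-0.0, -0.3, 0.3]
opening: -0.0002
```

```bash
python3 -c "
from pl import *; from stack import chk
inc(.538,.1727,.05,94.6);plate('t17');chk('t18');im,d,K,T=snap('scene','s17')
P=cloud(d,K,T);print(np.nan_to_num(np.round(P[168:176,284:302:2,2]*1000)).astype(int))
cv2.imwrite('pics/s17c.png',cv2.resize(im[100:340,110:400],None,fx=2.5,fy=2.5))"
```

```text
t 22.82 pos [419.2 163.1 212.4] rpy deg [-9.005e+01  1.000e-02  9.464e+01] F [-0.  -0.3  0.3] open -0.2 j [ 0.37  0.06  1.98 -0.    1.1  -1.28]
inc [-0.0, 16.25, -11.9, 0.0008, 0.0007, -0.0001]
plate 1754 ((-0.5027389526367188, 0.016500473022460938), (166.71376037597656, 54.58237838745117), 0.19809557497501373) [-83.93616389 -76.00521189  80.03520562  82.79032668] y [-27.28517264 -24.41696689  24.4133747   27.43900272] z 0.03522408775637212
slope [0.00142285 0.00192109 0.03521721]
upper 836 rect [ 515.7 -242.4] [66.3 66.3] 72.0 z 0.0527 slope [ 0.    -0.004]
wax 268 rect [ 517.2 -242.6] [21.2 43.2] 41.9 z 0.0665 slope [-0.04 -0.04]
lower 97 rect [ 521.8 -216.7] [98.9 37.4] 19.1 z 0.0176 slope [0.065 0.048]
[[ 1 29 26 26 26 26 27 27 25]
 [27 27 29 48 50 50 28 28 27]
 [27 28 48 48 50 51 50 28 27]
 [28 40 49 50 50 49 48 27 28]
 [28 40 50 48 50 48 48 39 29]
 [25 37 51 50 47 51 50 39 28]
 [30 42 45 50 50 48 49 39 28]
 [37 38 44 49 50 49 45 39 27]]
```

View pics/s17c.png

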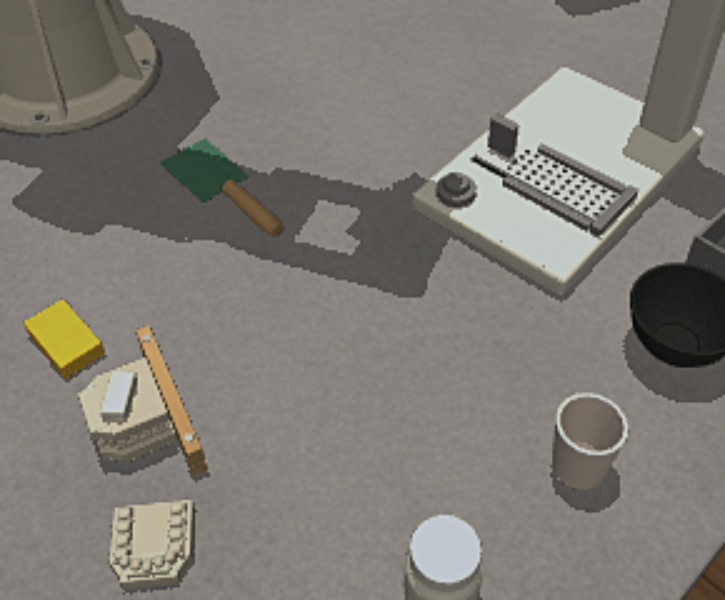

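View pics/t17c.png

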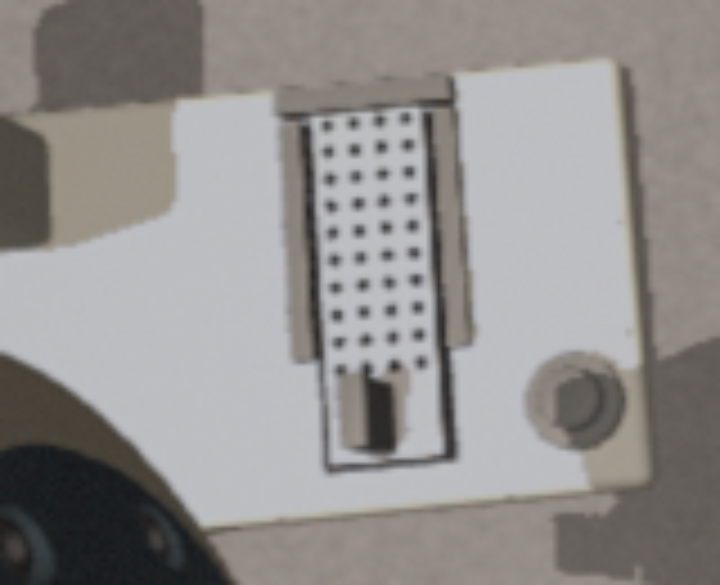

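The plate is seated and centred, the button is out again (top at about 50 mm), the stack is upright and the arm is clear. Handing in.

```bash
python3 -c "
from plant import r
print(r.close_job())"
```

```text
the job is handed in; nothing more can be done
None
```

The job is handed in at about 23 s of the 51 s allowed; handing in gave no verdict. I drew the plate out through the fence's slot by its grip and laid it on the stage against the back stop. I then let go and pressed the start button.

**Last checks before handing in:**
- **Plate:** it lies flat (slope under 0.003 rad) and centred to within 1 mm. Its far end is at the back stop: I felt about 7 N there when sliding it in. The grip is at the open end.
- **Button:** it bottomed at about 26 N, with its top down from about 50 to about 43 mm. It is back at about 50 mm.
- **Stack:** the casts stand on the bench behind the fence with the block on top. The upper cast's top is at about 52 mm and level, and the stack moved about 11 mm. The robot never came near it.

**What disagreed:**
- **First press missed:** the button did not move, because the cameras showed the shut fingertips about 33 mm above the reported TCP. I went lower in force-checked steps and the second press worked. It also means the fin was held nearer its top than planned.
- **Camera offset:** the scene camera put things 2–3 mm off from the top camera. I used the top camera for placing.
- **Block and lower cast readings:** the depth-measured slope of the block (about 0.04 per axis) is noisy. The lower cast is mostly hidden from above, so I could only judge it by its exposed edge and the height of the casts on it.

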